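# Open the roll-top bench store and set out the reagent bottle

## Task

Roll the slatted shutter of the bench store right up to its stop so that it stays open by itself, and leave it open for the session. Then take the glass bottle out of the store, keeping it upright and leaving the other stock where it is, and set it down gently, standing in the shallow steel tray on the bench.

Things in the scene. Friction and masses are not known exactly. Their poses are not given: they have to be found in the camera images.
- store: White roll-top bench store, fixed, 385 mm deep, 400 wide (370 inside), 215 high. Origin: centre of its underside; x axis from its front (faces the robot, turned up to 0.3 rad) to its back, z up. Front sill 66 mm high, x -189 to -171; inner floor 12 mm up. The slats lie on a barrel of 185 mm radius about the y-parallel axis x 0, z 13 mm; cheeks 12 mm prouder; fixed rear hood from x +9 mm back.
- shutter (a joint): Turn of the slatted shutter about the barrel's axis (store frame x 0, z 13 mm) as it runs up its side tracks, in rad: 0 closed on the sill, 0.94 right up at its stop, its slats tucked under the rear hood. It takes about 3 N at the handle; let go below about 0.55 rad it slides shut by its own weight; above about 0.75 its weight lies behind the top: it runs on to the stop and stays.
- pull (a point): Centre of the shutter's bow handle: round bar 14 mm thick, 60 long, along the store's y, its axis 42 mm off the mid-plane of the rail (30 high, 12 thick), on 10 mm posts 44 apart. It runs on a circle of 227 mm radius about the barrel's axis: store-frame x -209, z 102 mm closed (leaning 67 deg to the front), x -52, z 234 right up (13 deg; rail's lower edge at x -56, z 180).
- bottle_mid (a point): Glass bottle, the only bottle in the store, loose, 0.3 to 0.5 kg, 142 mm high; body 70 mm in diameter; screw cap 50 mm in diameter, from 112 to 142 mm above its underside (it does not turn). This point is its centre, 71 above the underside, 56 below the cap's centre. On the store's floor at x -60 to -40, y -45 to 45 mm in the store's frame; take it out forwards, then up, past the raised rail.
- tray: Shallow rectangular tray of bare steel, fixed on the bench to the left or right of the store: 190 mm along its x axis, 150 mm along its y axis, sides 18 mm high and 3 mm thick, inner floor 3 mm above the bench. Origin: centre of its underside, on the bench.
- tipbox: Box of pipette tips, blue with a clear lid, 124 x 80 x 62 mm, loose, standing in the store against one cheek. Origin: centre of its underside. To be left alone.
- tuberack: White rack of small tubes, 155 x 77 mm, 54 mm high with its tubes, loose, standing in the store against the other cheek. Origin: centre of its underside. To be left alone.
- bottle: The same bottle as bottle_mid; origin at the centre of its underside, z up its axis.

How it is judged:
On the way:
1. the shutter is right up (within 0.1 rad, some 20 mm, of its stop) and stays there with the fingers off the store, the bottle still standing inside (value of joint shutter above 0.84 rad and contact force between the fingers and store below 0.2 N and distance of bottle_mid from where it was at the start of the episode below 0.03 m), for 0.3 s.
At the end, for the whole second after the job is handed in: The shutter is raised to within 0.1 rad (some 20 mm) of its stop and stays there; the bottle stands upright (within 3.4 degrees) and at rest with its whole foot on the tray's floor; the tip box and the tube rack in the store are within 30 mm of where they were (value of joint shutter above 0.84 rad and x of bottle_mid in the frame of tray between -0.062 and 0.062 m and y of bottle_mid in the frame of tray between -0.042 and 0.042 m and z of bottle_mid in the frame of tray between 0.068 and 0.08 m and angle between bottle_mid's own z axis and vertical below 0.06 rad and linear speed of bottle below 0.02 m/s and distance of each of tipbox, tuberack from where it was at the start of the episode below 0.03 m); the robot touches nothing.
It fails at once if the bottle is tipped by more than 35 degrees (angle between bottle_mid's own z axis and vertical above 0.61 rad).
It fails at once if the tip box or the tube rack in the store is pushed about by more than 30 mm (distance of any of tipbox, tuberack from where it was at the start of the episode above 0.03 m).
It fails at once if the bottle is dropped (coming down into the tray at over 0.6 m/s) or banged or pressed down (over 60 N) (contact force between bottle and tray above 60 N or (horizontal distance between bottle_mid and tray below 0.1 m and z of bottle_mid in the frame of tray below 0.11 m and linear speed of bottle above 0.6 m/s)).
It also fails if it takes over 64 s, if anything falls off the work surface, if the arm or the gripper's body presses on something with over 40 N, if the wrist force passes 120 N, or if a joint passes its speed limit or range.

## Robot

A 7-joint arm with a two-finger parallel gripper is mounted at the origin on the work surface. World frame = base frame: x ahead of the robot, y to its left, z up, the work surface at z = 0. Lengths are in m, angles in rad, forces in N, time in s.
With the tool pointing down it reaches from about 0.35 to 0.9 m from the base axis. Payload 8.1 kg.
Tool frame: the origin (TCP) lies on the mounting face of the last link; the fingertips stand 173 mm ahead of it and the grasp point (between the pads) lies 155 mm ahead of it (env.pinch_z is the z of the grasp point in the tool frame, in m); z points along the fingers, y is the direction in which the jaws open and shut (so a half turn about z gives the same grasp; the last joint's range is limited). The gripper opens to 85 mm and grips with 20 to 120 N. Pads are 22 mm wide; open, the fingers measure 114 mm over their backs; the gripper's body (76 mm by 85 mm) begins 54 mm behind the grasp point. The pads swing forward as they close: fully open they stand 13 mm farther back than shut.
Start: joints at [-1.407, 0.434, 0.025, 1.573, -0.012, 1.134, -0.075], TCP at [0.165, 0.603, 0.405] pointing down, gripper open.
Joint ranges: [-2.62, 2.62], [-0.44, 2.09], [-1.27, 1.32], [0.08, 2.57], [-1.32, 4.46], [0.12, 2], [-2.74, 2.74]. Speed limits (rad/s): [2.22, 2.22, 3.01, 3.01, 3.14, 3.14, 3.14].

## Interface

Orientations are given as a unit quaternion [w, x, y, z].
In Python, from workcell import env gives the robot as it stands. The module is installed in compiled form; this text tells all that it offers.
- The arm moves only by the shell command python3 -m handwheel 'ROWS' [FORCE]. ROWS is JSON, a list of rows, each an object of numbers: "x", "y", "z": the shift along the tool's x, y, z in mm; "rx", "ry", "rz": the turn, a rotation vector about the tool's x, y, z in rad; "hand": the opening, from -1 (shut) to 1 (fully open). A call has exactly 5 rows; each row is the pose to reach, as a shift and turn from the pose commanded when the call began, along the tool's axes at that moment; what a row does not reach only later rows make up. A row lasts 1/12 s, in which the tool goes at most 41.7 mm and 7.16 degrees, less where a joint would pass 70% of its speed; a pose out of reach is approached as far as the arm can. A call with a gripper value outside its range is refused whole. The fingers move at their own pace and stop on an object; FORCE is the grip in N (left out, the last holds). Time passes only in rows, so rows that repeat a pose let the fingers close, or fill a call up. It gives the time, the measured TCP pose, the force and the opening at its end, in the units of the state.
- env.get_obs(): the state, without advancing time (a new reading comes with each control period).
- env.read_camera(name): name is "scene" or "top" or "wrist"; returns a dict with "frame" (400x640x3 uint8, red, green, blue), "K" (3x3 intrinsics, pixels), "position" and "rotation" of the camera in the world; the wrist camera has in their place "mount" (4x4, takes a point from camera to tool coordinates, whose origin is the TCP and whose axes are the flange's). Camera axes: x right, y down, z forward; pixel columns grow to the right and rows downward; lengths in m; the calibration is good to about 2 mm. A picture is of the moment at which its call begins: read the wrist's pose just before it. There is no depth.
- env.sign_off(): hands the job in, once; it reports no verdict.
The state is a dict: "t": time; "q": joint angles; "qd": joint speeds; "tau": joint torques, N m; "position": TCP position; "tool_rot": TCP orientation; "contact_force": force on the tool from outside, world axes, zero at the start; "moment": the same for the moment, N m; "finger_gap": finger opening in m.
Only numpy, scipy, OpenCV 4.12 (cv2) and the standard library are available. Lean on these libraries where they do the work, as an engineer would, in place of code of your own. Each camera call takes 0.05 s, during which the arm holds its last target. There are 200 camera calls.

## Working session

There is one attempt and no reset: what is moved stays moved. The work goes in short steps, Python scripts to look and compute and a shell command to move; the robot and the scene stay as the last step left them, time stands still between calls to the robot, and variables do not carry over. Pictures are saved under pics/ and viewed, about 8 in all and at most 12, crops included, and the job is handed in when it is done.

```bash
mkdir -p pics; python3 - <<'E'
from workcell import env
import cv2
o=env.get_obs()
for k in o: print(k,o[k])
print(env.pinch_z)
for n in ("scene","top"):
    c=env.read_camera(n); cv2.imwrite(f"pics/{n}0.png",c["frame"][:,:,::-1]); print(n,c["K"],c["position"],c["rotation"])
c=env.read_camera("wrist");cv2.imwrite("pics/wrist0.png",c["frame"][:,:,::-1]);print(c["mount"])
E
```

```text
t 0.0
q [-1.40657242  0.43523364  0.02498783  1.57410798 -0.01158265  1.13396916
 -0.07511769]
qd [-1.54283405e-04 -1.44666084e-03  7.39164227e-05 -7.69605291e-04
  1.31498969e-03 -6.63623336e-04 -1.83485447e-03]
tau [ 2.08111817e-05 -6.70461988e+01  1.02508284e+00 -3.16215563e+01
  1.56972214e-02  1.22118837e-02 -8.69467954e-06]
position [0.16477361 0.60265097 0.40391509]
tool_rot [-2.22596090e-05  1.33062953e-01  9.91107275e-01 -7.86414499e-04]
contact_force [-0.89139295 -0.35556325  0.16903225]
moment [ 0.05970841 -0.02792479  0.03205333]
finger_gap 0.08513804804846914
0.1547
scene [[383.3070279    0.         322.55230551]
 [  0.         383.3070279  196.44764016]
 [  0.           0.           1.        ]] [0.42231364 0.29366987 1.14132212] [ 0.05037191 -0.33836502  0.92721734 -0.15244602]
top [[483.99645291   0.         320.12546997]
 [  0.         483.99645291 198.88218767]
 [  0.           0.           1.        ]] [3.40142500e-01 2.30663824e-04 1.45114317e+00] [-0.0742132   0.72491977 -0.68110442  0.07127767]
[[-1.01462137e-03 -9.55480187e-01 -2.95053524e-01  7.59565181e-02]
 [ 9.99999485e-01 -9.63363314e-04 -3.19082065e-04 -3.21963857e-04]
 [ 2.06328508e-05 -2.95053696e-01  9.55480673e-01  3.00098058e-02]
 [ 0.00000000e+00  0.00000000e+00  0.00000000e+00  1.00000000e+00]]
```

View pics/scene0.png

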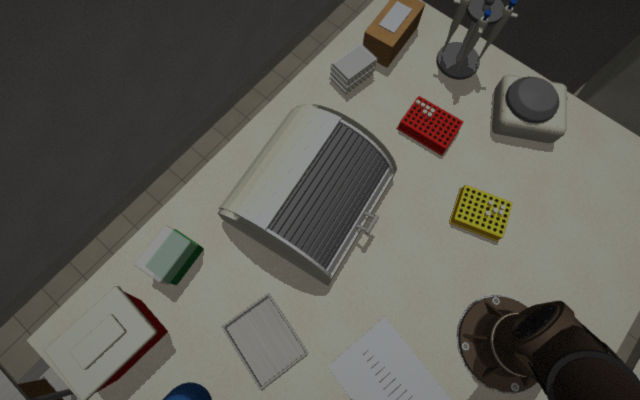

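View pics/top0.png

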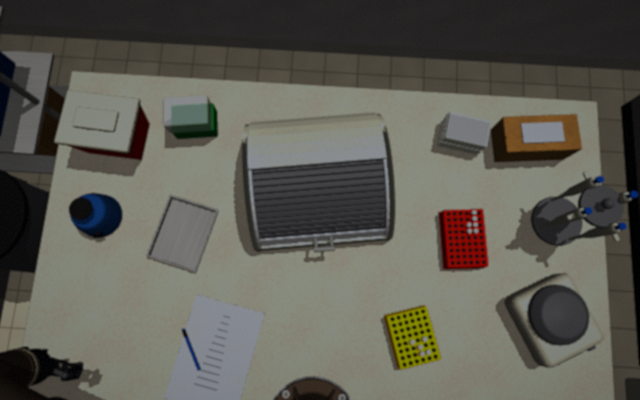

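The scene view shows the store with its handle at about (368,230) and the tray at about (265,340). In the top view the handle is at about (321,243) and the tray at about (183,234). I'll enlarge the store and tray for measuring.

```bash
cat > h.py <<'E'
import numpy as np, cv2
from scipy.spatial.transform import Rotation as R
from workcell import env
def rot(q): return R.from_quat(np.roll(np.asarray(q,float),-1))
def cam(n):
    if n=="wrist":
        o=env.get_obs(); c=env.read_camera(n); M=c["mount"]; r=rot(o["tool_rot"]).as_matrix()
        return c["frame"],c["K"],r@M[:3,3]+o["position"],r@M[:3,:3]
    c=env.read_camera(n); r=np.asarray(c["rotation"])
    return c["frame"],c["K"],np.asarray(c["position"]),(rot(r).as_matrix() if r.size==4 else r)
def ray(C,uv):
    d=C[3]@np.linalg.inv(C[1])@[uv[0],uv[1],1]; return C[2],d/np.linalg.norm(d)
def onz(C,uv,z):
    p,d=ray(C,uv); return p+d*(z-p[2])/d[2]
def tri(rs):
    A=sum(np.eye(3)-np.outer(d,d) for p,d in rs); b=sum((np.eye(3)-np.outer(d,d))@p for p,d in rs)
    X=np.linalg.solve(A,b); return X,[np.linalg.norm(np.cross(X-p,d)) for p,d in rs]
def proj(C,X):
    v=C[1]@C[3].T@(np.asarray(X)-C[2]); return v[:2]/v[2]
E
python3 - <<'E'
from h import *
C=cam("top"); f=C[0][:,:,::-1]
cv2.imwrite("pics/t1.png",cv2.resize(f[100:285,140:405],None,fx=3,fy=3,interpolation=cv2.INTER_CUBIC))
# tray: grey mask -> rect
hsv=cv2.cvtColor(np.ascontiguousarray(f),cv2.COLOR_BGR2HSV); print("bench",hsv[300,300],"tray",hsv[234,183],hsv[200,180],"store",hsv[150,300], "handle", hsv[243,320])
print("tray centre z0.003",onz(C,(183,234),.003),"handle",onz(C,(321,245),.102))
S=cam("scene"); print(onz(S,(265,340),.003)); print(proj(S,onz(C,(321,245),.102)))
cv2.imwrite("pics/s1.png",cv2.resize(S[0][90:290,210:410,::-1],None,fx=3,fy=3,interpolation=cv2.INTER_CUBIC))
E
```

```text
bench [ 34  28 136] tray [ 20   7 117] [45  8 66] store [ 51  13 141] handle [90  8 97]
tray centre z0.003 [0.50905483 0.42089906 0.003     ] handle [0.49077264 0.00410832 0.102     ]
[0.5100256  0.42070999 0.003     ]
[366.76888587 224.19504647]
```

View pics/t1.png

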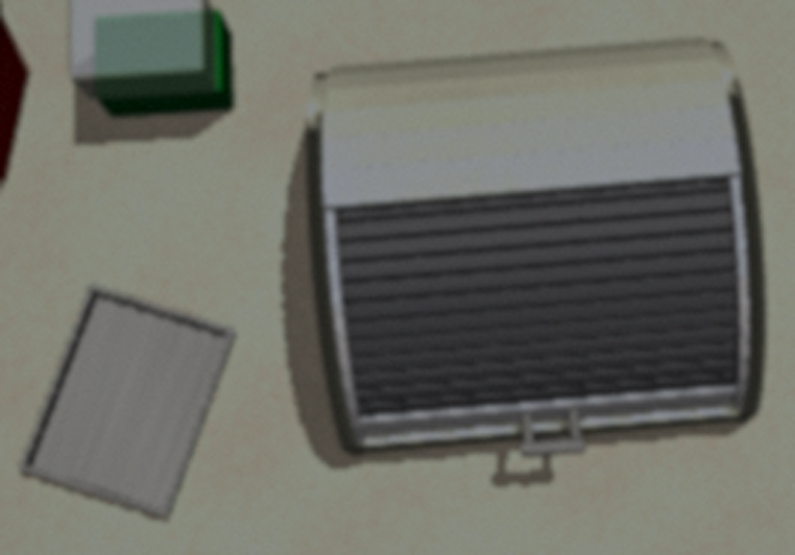

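Here the handle bar runs from crop (526,451) to (583,449). The tray rim corners are at (92,290), (235,332), (167,520) and (25,470), and the hood's front edge goes from (325,208) to (735,176).

```bash
python3 - <<'E'
from h import *
C=cam("top"); S=cam("scene")
P=lambda u,v:(140+(u+.5)/3-.5,100+(v+.5)/3-.5)
h1,h2=[onz(C,P(*a),.102) for a in((526,451),(583,449))]; print("handle",h1,h2,(h1+h2)/2,np.linalg.norm(h1-h2))
e1,e2=[onz(C,P(*a),.207) for a in((325,208),(735,176))]; d=e2-e1; print("hood edge",e1,e2,np.linalg.norm(d)); yaw=np.arctan2(d[0],-d[1]); 
s1,s2=[onz(C,P(*a),.073) for a in((360,415),(740,385))];d2=s2-s1;print("slat",np.linalg.norm(d2), np.arctan2(d2[0],-d2[1]))
print("yaw",yaw)
t=np.array([onz(C,P(*a),.018) for a in((92,290),(235,332),(167,520),(25,470))]); print("tray",t.mean(0),[np.linalg.norm(t[i]-t[(i+1)%4]) for i in range(4)])
v=t[1]-t[2]+t[0]-t[3]; print("tray x ang",np.arctan2(v[1],v[0]))
ex=np.array([np.cos(yaw),np.sin(yaw),0]); ey=np.array([-ex[1],ex[0],0]);
hc=(h1+h2)/2; o=hc+ex*.209; o[2]=0; print("origin",o, "from hood mid", (e1+e2)/2-ex*.009)
for nm,p in dict(h=hc,e1=o+ex*.009+ey*.185+[0,0,.207],e2=o+ex*.009-ey*.185+[0,0,.207]).items(): print(nm,proj(S,p),proj(C,p))
cv2.imwrite("pics/s1.png",cv2.resize(S[0][90:290,210:410,::-1],None,fx=3,fy=3,interpolation=cv2.INTER_CUBIC))
E
```

```text
handle [0.47580366 0.01993274 0.102     ] [ 0.48095422 -0.03280169  0.102     ] [ 0.47837894 -0.00643447  0.102     ] 0.05298535962129569
hood edge [0.66903977 0.21006684 0.207     ] [ 0.72133088 -0.15178516  0.207     ] 0.36561076592538794
slat 0.3643256193053843 0.1416854329649247
yaw 0.1435161493652286
tray [0.50857253 0.41672642 0.018     ] [np.float64(0.15224598064346273), np.float64(0.19555562031781193), np.float64(0.15019293987770382), np.float64(0.18901153379450775)]
tray x ang -0.23530563648084046
origin [0.68523026 0.02345754 0.        ] from hood mid [0.68627785 0.02785362 0.207     ]
h [372.5822657  224.17156648] [324.50175781 249.66660499]
e1 [265.65099659 229.97911564] [248.7861384  169.54437465]
e2 [341.76704585 118.81598019] [387.11268738 158.74489202]
```

View pics/s1.png

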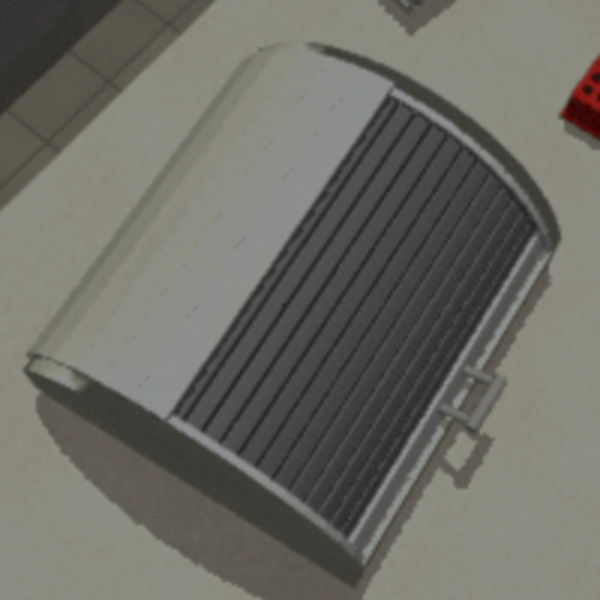

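The handle agrees in both views to within 1 px (scene (372.5,224)). So the handle is at (0.478, -0.006, 0.102), store yaw is 0.143 and the tray is at (0.509, 0.417). Next I'll write a move calculator and then start moving.

```bash
cat >> h.py <<'E'
O=np.array([.6855,.024,0]); YAW=.143
def store(x,y,z):
    c,s=np.cos(YAW),np.sin(YAW); return O+[c*x-s*y,s*x+c*y,z]
def ori(tilt,head,roll):  # deg tilt from vertical-down towards heading; roll about tool z (deg)
    c,s=np.cos(head),np.sin(head); B=np.array([[-s,c,0],[c,s,0],[0,0,-1]]).T
    return R.from_matrix(B)*R.from_rotvec([-np.radians(tilt),0,0])*R.from_rotvec([0,0,np.radians(roll)])
def plan(grasp,tilt,head,roll,start=None):
    """from pose start (default: now) to grasp point; returns the pose reached, prints the shift"""
    if start is None:
        o=env.get_obs(); start=(np.array(o["position"]),rot(o["tool_rot"]))
    r=ori(tilt,head,roll); p=np.asarray(grasp)-env.pinch_z*r.as_matrix()[:,2]
    d=1000*start[1].inv().apply(p-start[0]); w=(start[1].inv()*r).as_rotvec()
    print("xyz",d.round(1),"rot",w.round(3),"| mm",np.linalg.norm(d).round(),"deg",np.degrees(np.linalg.norm(w)).round(),"tcp",p.round(3))
    return p,r
E
python3 - <<'E'
from h import *
s=plan([.40,.35,.25],0,.8,0)
s=plan([.44,.0,.25],0,.143,0,s)
s=plan(store(-.209,-.002,.102)-.08*ori(45,YAW,0).as_matrix()[:,2],45,YAW,0,s)
E
```

```text
xyz [-2.936e+02 -1.818e+02 -1.000e-01] rot [-0.     0.     0.504] | mm 345.0 deg 29.0 tcp [0.4   0.35  0.405]
xyz [-272.5 -223.2    0. ] rot [0.    0.    0.657] | mm 352.0 deg 38.0 tcp [0.44  0.    0.405]
xyz [ -13.2 -128.5  136.7] rot [-0.785  0.     0.   ] | mm 188.0 deg 45.0 tcp [ 0.315 -0.031  0.268]
```

```bash
python3 -m handwheel '[{"x":-40,"y":-25,"rz":0.1},{"x":-80,"y":-50,"rz":0.2},{"x":-120,"y":-70,"rz":0.3},{"x":-150,"y":-90,"rz":0.4},{"x":-170,"y":-105,"rz":0.5}]'
python3 - <<'E'
from h import *
s=plan([.43,.2,.25],0,.5,0)
s=plan([.44,.0,.25],0,.143,0,s)
E
```

```text
xyz [-362.1 -318.6   -0. ] rot [-0.     0.     0.804] | mm 482.0 deg 46.0 tcp [0.43  0.2   0.405]
xyz [-180.3  -87.1    0. ] rot [0.    0.    0.357] | mm 200.0 deg 20.0 tcp [0.44  0.    0.405]invalid input at $[0]: expected keys x, y, z, rx, ry, rz, hand
```

```bash
python3 -m handwheel '[{"x":-40,"y":-25,"z":0,"rx":0,"ry":0,"rz":0.1,"hand":1},{"x":-80,"y":-50,"z":0,"rx":0,"ry":0,"rz":0.2,"hand":1},{"x":-120,"y":-70,"z":0,"rx":0,"ry":0,"rz":0.3,"hand":1},{"x":-150,"y":-90,"z":0,"rx":0,"ry":0,"rz":0.4,"hand":1},{"x":-170,"y":-105,"z":0,"rx":0,"ry":0,"rz":0.5,"hand":1}]'
python3 - <<'E'
from h import *
s=plan([.43,.2,.25],0,.5,0)
s=plan([.44,.0,.25],0,.143,0,s)
E
```

```text
t: 0.77
position: [0.3035, 0.4542, 0.4049]
tool_rot: [0.0, 0.377, 0.926, 0.0]
contact_force: [1.1, 0.1, 0.4]
finger_gap: 0.0856
xyz [-268.1  -93.3    0.3] rot [0.001 0.001 0.297] | mm 284.0 deg 17.0 tcp [0.43  0.2   0.405]
xyz [-180.3  -87.1    0. ] rot [0.    0.    0.357] | mm 200.0 deg 20.0 tcp [0.44  0.    0.405]
```

```bash
python3 -m handwheel '[{"x":-38,"y":-14,"z":0,"rx":0,"ry":0,"rz":0.06,"hand":1},{"x":-76,"y":-28,"z":0,"rx":0,"ry":0,"rz":0.12,"hand":1},{"x":-114,"y":-42,"z":0,"rx":0,"ry":0,"rz":0.18,"hand":1},{"x":-152,"y":-56,"z":0,"rx":0,"ry":0,"rz":0.24,"hand":1},{"x":-190,"y":-70,"z":0,"rx":0,"ry":0,"rz":0.3,"hand":1}]'
python3 - <<'E'
from h import *
s=plan([.44,.04,.25],0,.2,0)
E
```

```text
t: 1.18
position: [0.3898, 0.2726, 0.405]
tool_rot: [-0.0, 0.51, 0.86, 0.0]
contact_force: [1.3, 0.0, 0.1]
finger_gap: 0.0854
xyz [-2.281e+02 -6.770e+01  1.000e-01] rot [ 0.001 -0.     0.301] | mm 238.0 deg 17.0 tcp [0.44  0.04  0.405]
```

```bash
python3 -m handwheel '[{"x":-38,"y":-11,"z":0,"rx":0,"ry":0,"rz":0.06,"hand":1},{"x":-76,"y":-22,"z":0,"rx":0,"ry":0,"rz":0.12,"hand":1},{"x":-114,"y":-33,"z":0,"rx":0,"ry":0,"rz":0.18,"hand":1},{"x":-152,"y":-45,"z":0,"rx":0,"ry":0,"rz":0.24,"hand":1},{"x":-190,"y":-56,"z":0,"rx":0,"ry":0,"rz":0.3,"hand":1}]'
python3 - <<'E'
from h import *
s=plan(store(-.209,-.002,.102)-.08*ori(45,YAW,0).as_matrix()[:,2],45,YAW,0)
print(env.get_obs()["q"].round(2))
E
```

```text
t: 1.6
position: [0.4319, 0.0791, 0.405]
tool_rot: [-0.0, 0.633, 0.775, 0.0]
contact_force: [0.7, 0.2, -0.6]
finger_gap: 0.0855
xyz [ -84.9 -137.   136.9] rot [-0.785 -0.023  0.055] | mm 211.0 deg 45.0 tcp [ 0.315 -0.031  0.268]
[-0.75  0.12  0.5   2.03 -0.07  1.   -0.01]
```

```bash
python3 -m handwheel '[{"x":-17,"y":-27,"z":10,"rx":-0.12,"ry":0,"rz":0.01,"hand":1},{"x":-34,"y":-54,"z":20,"rx":-0.24,"ry":-0.01,"rz":0.02,"hand":1},{"x":-51,"y":-81,"z":40,"rx":-0.36,"ry":-0.01,"rz":0.03,"hand":1},{"x":-68,"y":-108,"z":65,"rx":-0.48,"ry":-0.02,"rz":0.04,"hand":1},{"x":-85,"y":-137,"z":90,"rx":-0.6,"ry":-0.02,"rz":0.05,"hand":1}]'
python3 - <<'E'
from h import *
s=plan(store(-.209,-.002,.102)-.08*ori(45,YAW,0).as_matrix()[:,2],45,YAW,0)
s=plan(store(-.209,-.002,.102),45,YAW,0,s)
print(env.get_obs()["q"].round(2))
E
```

```text
t: 2.02
position: [0.3323, -0.0107, 0.3369]
tool_rot: [0.155, 0.626, 0.742, 0.186]
contact_force: [-1.4, 1.5, -1.5]
finger_gap: 0.0853
xyz [-17.6 -50.8  51.1] rot [-0.297 -0.019  0.02 ] | mm 74.0 deg 17.0 tcp [ 0.315 -0.031  0.268]
xyz [-0.  0. 80.] rot [0. 0. 0.] | mm 80.0 deg 0.0 tcp [ 0.371 -0.023  0.211]
[-0.55 -0.12  0.41  2.52  0.12  0.25 -0.08]
```

```bash
python3 - <<'E'
from h import *
s=plan(store(-.209,-.002,.102)-.05*ori(30,YAW,0).as_matrix()[:,2],30,YAW,0)
s=plan(store(-.209,-.002,.102),30,YAW,0,s)
for ph in (60,50,40,30,22,14):
    a=np.radians(ph); s=plan(store(-.227*np.sin(a),-.002,.013+.227*np.cos(a)),30,YAW,0,s)
E
```

```text
xyz [-19.3  10.7  70.9] rot [-0.036 -0.016  0.022] | mm 74.0 deg 3.0 tcp [ 0.378 -0.022  0.279]
xyz [ 0.  0. 50.] rot [0. 0. 0.] | mm 50.0 deg 0.0 tcp [ 0.402 -0.019  0.236]
xyz [ -0.  23. -15.] rot [0. 0. 0.] | mm 27.0 deg 0.0 tcp [ 0.415 -0.017  0.26 ]
xyz [  0.   35.9 -16.7] rot [0. 0. 0.] | mm 40.0 deg 0.0 tcp [ 0.437 -0.014  0.293]
xyz [ -0.   38.2 -10.2] rot [0. 0. 0.] | mm 40.0 deg 0.0 tcp [ 0.465 -0.01   0.321]
xyz [ 0.  39.4 -3.4] rot [0. 0. 0.] | mm 40.0 deg 0.0 tcp [ 0.497 -0.005  0.344]
xyz [ 0.  31.6  2.2] rot [0. 0. 0.] | mm 32.0 deg 0.0 tcp [ 0.525 -0.001  0.357]
xyz [-0.  31.   6.6] rot [0. 0. 0.] | mm 32.0 deg 0.0 tcp [0.555 0.003 0.367]
```

```bash
python3 -m handwheel '[{"x":-6,"y":4,"z":24,"rx":-0.01,"ry":0,"rz":0.01,"hand":-0.35},{"x":-12,"y":8,"z":48,"rx":-0.03,"ry":-0.01,"rz":0.02,"hand":-0.35},{"x":-19,"y":11,"z":71,"rx":-0.036,"ry":-0.016,"rz":0.022,"hand":-0.35},{"x":-19,"y":11,"z":71,"rx":-0.036,"ry":-0.016,"rz":0.022,"hand":-0.35},{"x":-19,"y":11,"z":71,"rx":-0.036,"ry":-0.016,"rz":0.022,"hand":-0.35}]' 20
python3 - <<'E'
from h import *
s=plan(store(-.209,-.002,.102),30,YAW,0)
print(env.get_obs()["q"].round(2))
C=cam("wrist"); f=C[0][:,:,::-1].copy()
for x in (-.03,.03): 
    p=proj(C,store(-.209,-.002+x,.102)); print(p); cv2.drawMarker(f,tuple(int(v) for v in p),(0,0,255),0,12)
cv2.imwrite("pics/w1.png",f)
E
```

```text
t: 2.43
position: [0.367, -0.009, 0.3076]
tool_rot: [0.147, 0.628, 0.737, 0.201]
contact_force: [0.4, -0.1, -0.5]
finger_gap: 0.0283
xyz [-18.2  -5.   78.2] rot [-0.023 -0.044  0.004] | mm 80.0 deg 3.0 tcp [ 0.402 -0.019  0.236]
[-0.61  0.03  0.56  2.52 -0.79  0.15  0.86]
[316.04158294 280.49032444]
[316.24305228 206.5324925 ]
```

View pics/w1.png

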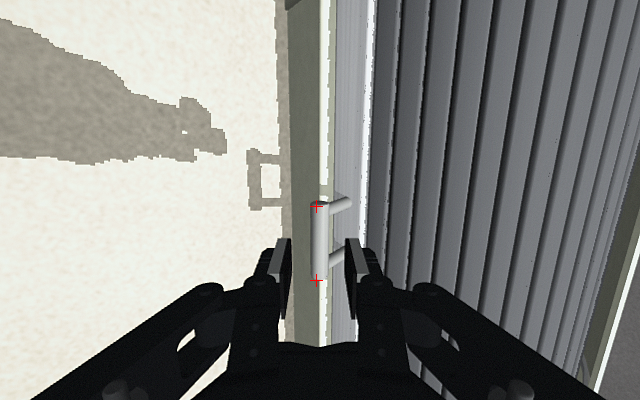

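The wrist view shows the bar from (320,205) to (319,280). My predictions were at (316,206) and (316,280), so they agree to within about 3 mm. The elbow and q6 are near their limits, so I'll use a 25° tilt instead.

```bash
python3 - <<'E'
from h import *
z=ori(25,YAW,0).as_matrix()[:,2]
s=plan(store(-.206,-.002,.103)-.04*z,25,YAW,0)
s=plan(store(-.206,-.002,.103)-.003*z,25,YAW,0,s)
E
```

```text
xyz [-16.5  13.1  38.5] rot [ 0.066 -0.043  0.007] | mm 44.0 deg 5.0 tcp [ 0.4   -0.019  0.279]
xyz [-0.  0. 37.] rot [0. 0. 0.] | mm 37.0 deg 0.0 tcp [ 0.416 -0.017  0.246]
```

```bash
python3 -m handwheel '[{"x":-6,"y":5,"z":12,"rx":0.02,"ry":-0.015,"rz":0,"hand":-0.45},{"x":-12,"y":10,"z":24,"rx":0.045,"ry":-0.03,"rz":0.005,"hand":-0.45},{"x":-16.5,"y":13,"z":38,"rx":0.066,"ry":-0.043,"rz":0.007,"hand":-0.45},{"x":-16.5,"y":13,"z":38,"rx":0.066,"ry":-0.043,"rz":0.007,"hand":-0.45},{"x":-16.5,"y":13,"z":38,"rx":0.066,"ry":-0.043,"rz":0.007,"hand":-0.45}]'
python3 - <<'E'
from h import *
z=ori(25,YAW,0).as_matrix()[:,2]
s=plan(store(-.206,-.002,.103)-.003*z,25,YAW,0)
print(env.get_obs()["q"].round(2))
E
```

```text
t: 2.9
position: [0.3986, -0.0192, 0.2798]
tool_rot: [0.141, 0.64, 0.738, 0.162]
contact_force: [-0.4, 0.8, 0.5]
finger_gap: 0.0232
xyz [-0.2  1.6 38.1] rot [-0.003 -0.    -0.   ] | mm 38.0 deg 0.0 tcp [ 0.416 -0.017  0.246]
[-0.51  0.18  0.5   2.46 -0.95  0.16  1.03]
```

Reached. Now I'll insert around the bar and close with 20 N.

```bash
python3 -m handwheel '[{"x":0,"y":2,"z":9,"rx":0,"ry":0,"rz":0,"hand":-0.45},{"x":0,"y":2,"z":18,"rx":0,"ry":0,"rz":0,"hand":-0.45},{"x":0,"y":2,"z":28,"rx":0,"ry":0,"rz":0,"hand":-0.45},{"x":0,"y":2,"z":38,"rx":0,"ry":0,"rz":0,"hand":-0.45},{"x":0,"y":2,"z":38,"rx":0,"ry":0,"rz":0,"hand":-0.45}]'
python3 -m handwheel '[{"x":0,"y":0,"z":0,"rx":0,"ry":0,"rz":0,"hand":-0.9},{"x":0,"y":0,"z":0,"rx":0,"ry":0,"rz":0,"hand":-0.9},{"x":0,"y":0,"z":0,"rx":0,"ry":0,"rz":0,"hand":-0.9},{"x":0,"y":0,"z":0,"rx":0,"ry":0,"rz":0,"hand":-0.9},{"x":0,"y":0,"z":0,"rx":0,"ry":0,"rz":0,"hand":-0.9}]' 20
python3 - <<'E'
from h import *
o=env.get_obs();print(o["q"].round(2))
p=np.array(o["position"])+env.pinch_z*rot(o["tool_rot"]).as_matrix()[:,2]; c,sn=np.cos(YAW),np.sin(YAW); d=p-O; print("grasp in store",c*d[0]+sn*d[1],-sn*d[0]+c*d[1],d[2])
E
```

```text
t: 3.32
position: [0.4197, -0.017, 0.2529]
tool_rot: [0.137, 0.641, 0.738, 0.161]
contact_force: [-0.6, -0.8, -0.5]
finger_gap: 0.0234
t: 3.73
position: [0.4177, -0.0172, 0.2527]
tool_rot: [0.137, 0.642, 0.737, 0.16]
contact_force: [-5.0, -1.3, 0.2]
finger_gap: 0.0126
[-0.31  0.27  0.28  2.43 -1.32  0.12  1.38]
grasp in store -0.20717909839623277 -0.0022733032320960446 0.11173478626752803
```

```bash
python3 - <<'E'
from h import *
r=ori(25,YAW,0)
f=lambda ph:store(-.227*np.sin(np.radians(ph)),0,.013+.227*np.cos(np.radians(ph)))
for ph in range(67,12,-3): print(ph,(1000*r.inv().apply(f(ph)-f(67))).round(1))
E
```

```text
67 [0. 0. 0.]
64 [-0.   9.  -7.7]
61 [ -0.   18.5 -15. ]
58 [ -0.   28.3 -21.7]
55 [ -0.   38.4 -27.9]
52 [ -0.   48.8 -33.6]
49 [ -0.   59.6 -38.7]
46 [ -0.   70.5 -43.2]
43 [ -0.   81.7 -47.2]
40 [ -0.   93.1 -50.6]
37 [ -0.  104.7 -53.3]
34 [ -0.  116.4 -55.5]
31 [ -0.  128.2 -57.1]
28 [ -0. 140. -58.]
25 [ -0.  151.9 -58.3]
22 [ -0.  163.8 -58. ]
19 [ -0.  175.6 -57.1]
16 [ -0.  187.4 -55.5]
13 [ -0.  199.1 -53.3]
```

```bash
python3 -m handwheel '[{"x":0,"y":9,"z":-7,"rx":0,"ry":0,"rz":0,"hand":-0.9},{"x":0,"y":18.5,"z":-14,"rx":0,"ry":0,"rz":0,"hand":-0.9},{"x":0,"y":28,"z":-20,"rx":0,"ry":0,"rz":0,"hand":-0.9},{"x":0,"y":38,"z":-26,"rx":0,"ry":0,"rz":0,"hand":-0.9},{"x":0,"y":49,"z":-32,"rx":0,"ry":0,"rz":0,"hand":-0.9}]'
python3 - <<'E'
from h import *
o=env.get_obs();print(o["q"].round(2))
p=np.array(o["position"])+env.pinch_z*rot(o["tool_rot"]).as_matrix()[:,2]; c,sn=np.cos(YAW),np.sin(YAW); d=p-O; print("grasp in store",c*d[0]+sn*d[1],-sn*d[0]+c*d[1],d[2])
E
```

```text
t: 4.15
position: [0.4477, -0.013, 0.3018]
tool_rot: [0.135, 0.642, 0.737, 0.16]
contact_force: [-8.6, -0.7, 2.7]
finger_gap: 0.013
[-0.72  0.23  0.78  2.34 -0.84  0.31  0.91]
grasp in store -0.1773289118042314 -0.0021482894685945254 0.16062150184916962
```

```bash
python3 -m handwheel '[{"x":0,"y":11,"z":-5,"rx":0,"ry":0,"rz":0,"hand":-0.9},{"x":0,"y":22,"z":-9.5,"rx":0,"ry":0,"rz":0,"hand":-0.9},{"x":0,"y":33,"z":-13.5,"rx":0,"ry":0,"rz":0,"hand":-0.9},{"x":0,"y":44,"z":-17,"rx":0,"ry":0,"rz":0,"hand":-0.9},{"x":0,"y":56,"z":-20,"rx":0,"ry":0,"rz":0,"hand":-0.9}]'
python3 -m handwheel '[{"x":0,"y":12,"z":-2,"rx":0,"ry":0,"rz":0,"hand":-0.9},{"x":0,"y":23.5,"z":-4,"rx":0,"ry":0,"rz":0,"hand":-0.9},{"x":0,"y":35,"z":-5,"rx":0,"ry":0,"rz":0,"hand":-0.9},{"x":0,"y":47,"z":-5,"rx":0,"ry":0,"rz":0,"hand":-0.9},{"x":0,"y":59,"z":-5,"rx":0,"ry":0,"rz":0,"hand":-0.9}]'
python3 - <<'E'
from h import *
o=env.get_obs();print(o["q"].round(2))
p=np.array(o["position"])+env.pinch_z*rot(o["tool_rot"]).as_matrix()[:,2]; c,sn=np.cos(YAW),np.sin(YAW); d=p-O; print("grasp in store",c*d[0]+sn*d[1],-sn*d[0]+c*d[1],d[2])
E
```

```text
t: 4.57
position: [0.4917, -0.0065, 0.3439]
tool_rot: [0.136, 0.642, 0.738, 0.161]
contact_force: [-2.7, -0.3, -0.0]
finger_gap: 0.0124
t: 4.98
position: [0.5434, 0.0011, 0.3731]
tool_rot: [0.137, 0.641, 0.738, 0.161]
contact_force: [1.3, 0.8, -5.9]
finger_gap: 0.0129
[-0.84  0.31  0.96  2.06 -0.66  0.56  0.68]
grasp in store -0.07997611178346674 -0.0018432712152247777 0.2321845308461483
```

```bash
python3 -m handwheel '[{"x":0,"y":10,"z":1,"rx":0,"ry":0,"rz":0,"hand":-0.9},{"x":0,"y":20,"z":2,"rx":0,"ry":0,"rz":0,"hand":-0.9},{"x":0,"y":29,"z":3.5,"rx":0,"ry":0,"rz":0,"hand":-0.9},{"x":0,"y":33,"z":4,"rx":0,"ry":0,"rz":0,"hand":-0.9},{"x":0,"y":34,"z":4,"rx":0,"ry":0,"rz":0,"hand":-0.9}]'
python3 -m handwheel '[{"x":0,"y":0,"z":0,"rx":0,"ry":0,"rz":0,"hand":-0.4},{"x":0,"y":0,"z":0,"rx":0,"ry":0,"rz":0,"hand":-0.4},{"x":0,"y":0,"z":-15,"rx":0,"ry":0,"rz":0,"hand":-0.4},{"x":0,"y":0,"z":-35,"rx":0,"ry":0,"rz":0,"hand":-0.4},{"x":0,"y":0,"z":-60,"rx":0,"ry":0,"rz":0,"hand":-0.4}]'
python3 - <<'E'
from h import *
print(env.get_obs()["q"].round(2))
C=cam("top"); S=cam("scene")
a=cv2.resize(C[0][100:285,200:405,::-1],None,fx=2,fy=2); b=cv2.resize(S[0][90:275,200:400,::-1],None,fx=2,fy=2)
cv2.imwrite("pics/o1.png",np.hstack([a,b])[:, :800])
r=plan(store(-.22,0,.28),45,YAW,90)
E
```

```text
t: 5.4
position: [0.5738, 0.0051, 0.3812]
tool_rot: [0.134, 0.641, 0.739, 0.159]
contact_force: [-25.2, -0.1, 11.5]
finger_gap: 0.013
t: 5.82
position: [0.5515, 0.0016, 0.4374]
tool_rot: [0.138, 0.64, 0.739, 0.16]
contact_force: [-0.1, 1.2, 0.7]
finger_gap: 0.0257
[-0.97  0.25  1.09  1.96 -0.5   0.69  0.53]
xyz [   3.8 -197.5  -34.6] rot [-0.279  0.277  1.551] | mm 201.0 deg 92.0 tcp [ 0.359 -0.023  0.389]
```

View pics/o1.png

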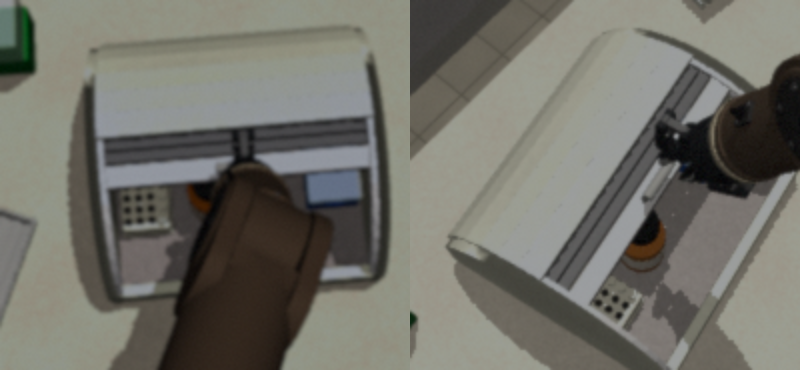

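The shutter is up and stays up with the fingers clear. In the crop, the bottle (orange, black cap) is at about (645,240), the tube rack at (140,208) and the tip box at (333,187). Before tilting deep into the store, I'll fit a kinematic model from the logged poses to check reach.

```bash
cat > kin.py <<'E'
from h import *
from scipy.optimize import least_squares
D=[([-1.40657242,.43523364,.02498783,1.57410798,-.01158265,1.13396916,-.07511769],[.16477,.60265,.40392],[-2.2e-5,.13306,.99111,-.00079]),
([-.75,.12,.5,2.03,-.07,1.,-.01],[.4319,.0791,.405],[0,.633,.775,0]),
([-.55,-.12,.41,2.52,.12,.25,-.08],[.3323,-.0107,.3369],[.155,.626,.742,.186]),
([-.61,.03,.56,2.52,-.79,.15,.86],[.367,-.009,.3076],[.147,.628,.737,.201]),
([-.51,.18,.5,2.46,-.95,.16,1.03],[.3986,-.0192,.2798],[.141,.64,.738,.162]),
([-.31,.27,.28,2.43,-1.32,.12,1.38],[.4177,-.0172,.2527],[.137,.642,.737,.16]),
([-.72,.23,.78,2.34,-.84,.31,.91],[.4477,-.013,.3018],[.135,.642,.737,.16]),
([-.84,.31,.96,2.06,-.66,.56,.68],[.5434,.0011,.3731],[.137,.641,.738,.161]),
([-.97,.25,1.09,1.96,-.5,.69,.53],[.5515,.0016,.4374],[.138,.64,.739,.16])]
LO=np.array([-2.62,-.44,-1.27,.08,-1.32,.12,-2.74]); HI=np.array([2.62,2.09,1.32,2.57,4.46,2,2.74])
def fk(q,P,sg):
    T=np.zeros(3); r=R.from_euler("z",P[0]); T=r.apply([0,0,P[1]])
    off=np.reshape(P[2:20],(6,3))
    for i in range(7):
        ax="zyzyzyz"[i]; r=r*R.from_euler(ax,sg[i]*q[i])
        if i<6: T=T+r.apply(off[i])
    T=T+r.apply([0,0,P[20]]); r=r*R.from_euler("z",P[21])
    return T,r
def res(P,sg):
    e=[]
    for q,p,t in D:
        T,r=fk(q,P,sg); e+=list(10*(T-p)); e+=list((r.inv()*rot(t)).as_rotvec())
    return np.array(e+list(.02*np.array(P[2:20])))
def fit():
    best=None
    for s in range(16):
        a,b,c,d=[1 if s>>k&1 else -1 for k in range(4)]
        sg=[a,1,b,1,c,1,d]
        for y0 in (0,1.57,3.14,-1.57):
          for y1 in (0,1.57,3.14,-1.57):
            P0=np.zeros(22); P0[0]=y0; P0[1]=.3; P0[2+5]=.4; P0[2+11]=.35; P0[20]=.15; P0[21]=y1
            e=res(P0,sg); k=np.abs(e[:54].reshape(-1,6)[:,3:]).max()
            if best is None or k<best[0]: best=(k,sg,P0)
    k,sg,P0=best; s=least_squares(res,P0,args=(sg,)); return s.x,sg,s.fun,k
def ik(p,r,P,sg,q0):
    f=lambda q:np.r_[10*(fk(q,P,sg)[0]-p),(fk(q,P,sg)[1].inv()*r).as_rotvec()]
    rng=np.random.default_rng(0); b=None
    for n in range(12):
        s=least_squares(f,np.clip(q0 if n==0 else rng.uniform(LO,HI),LO+.03,HI-.03),bounds=(LO+.02,HI-.02))
        e=np.abs(s.fun).max(); 
        if e<.01:
            m=np.abs(s.x-q0).max()
            if b is None or m<b[0]: b=(m,s.x)
    return b
if __name__=="__main__":
    P,sg,f,k=fit(); f=f[:54].reshape(-1,6); print("start ori err",k,sg); print("res mm",(100*np.abs(f[:,:3])).max(1).round(1),"rad",np.abs(f[:,3:]).max(1).round(3)); print(P.round(3))
    np.savez("kin.npz",P=P,sg=sg)
    q0=env.get_obs()["q"]
    for tilt in (45,52,60,70):
        for roll in (90,-90):
            for nm,g,h in (("in",store(-.05,.02,.142),YAW),("out",store(-.13,.02,.142),YAW),("up",store(-.13,.02,.25),YAW),("tray",[.5085,.417,.135],.5),("tray",[.5085,.417,.135],.8)):
                r=ori(tilt,h,roll); b=ik(np.array(g)-env.pinch_z*r.as_matrix()[:,2],r,P,sg,q0); print(tilt,roll,nm,h,None if b is None else (b[0].round(2),b[1].round(2)))
E
timeout 500 python3 kin.py
python3 - <<'E'
s=open('kin.py').read()
a=s.index("def fk"); b=s.index("def res")
s=s[:a]+'''def ax_(a,t):
    c,n=np.cos(t),np.sin(t)
    return np.array([[c,-n,0],[n,c,0],[0,0,1]]) if a=="z" else np.array([[c,0,n],[0,1,0],[-n,0,c]])
def fk(q,P,sg):
    r=ax_("z",P[0]); T=np.array([0,0,P[1]]); off=np.reshape(P[2:20],(6,3))
    for i in range(7):
        r=r@ax_("zyzyzyz"[i],sg[i]*q[i])
        if i<6: T=T+r@off[i]
    return T+r[:,2]*P[20], R.from_matrix(r@ax_("z",P[21]))
'''+s[b:]
s=s.replace("range(12)","range(3)").replace("bounds=(LO+.02,HI-.02))","bounds=(LO+.02,HI-.02),max_nfev=60)").replace("args=(sg,))","args=(sg,),max_nfev=60)")
s=s.replace("(45,52,60,70)","(52,62)").replace('("out",store(-.13,.02,.142),YAW),','').replace(',("tray",[.5085,.417,.135],.8)','').replace("print(","print(flush=True,*(").replace('print(flush=True,*("start ori','print(("start ori') if 0 else s.replace("range(12)","range(3)").replace("(45,52,60,70)","(52,62)").replace('("out",store(-.13,.02,.142),YAW),','').replace(',("tray",[.5085,.417,.135],.8)','')
open('kin.py','w').write(s)
E
time timeout 150 python3 -u kin.py
```

```text
start ori err 0.009412596378141048 [-1, 1, -1, 1, -1, 1, -1]
res mm [1.1 1.9 0.8 2.5 1.4 0.7 2.4 1.9 2.5] rad [0.002 0.007 0.007 0.006 0.01  0.005 0.004 0.008 0.005]
[-0.003  0.269  0.007 -0.019 -0.    -0.005 -0.019  0.279  0.005 -0.008
  0.279  0.006 -0.008  0.211 -0.004 -0.     0.211  0.002 -0.     0.
  0.192  1.566]
52 90 in 0.143 None
52 90 up 0.143 None
52 90 tray 0.5 (np.float64(3.25), array([-1.18,  0.53,  0.31,  2.37,  2.75,  0.61,  1.51]))
52 -90 in 0.143 (np.float64(3.5), array([ 0.05,  0.49, -0.24,  2.4 ,  3.  ,  0.65, -1.39]))
52 -90 up 0.143 (np.float64(2.89), array([ 0.95,  0.33, -1.25,  2.41,  2.4 ,  0.44, -0.71]))
52 -90 tray 0.5 (np.float64(3.22), array([-1.15,  0.53,  0.27,  2.37,  2.72,  0.61, -1.6 ]))
62 90 in 0.143 (np.float64(3.35), array([ 0.44,  0.74, -0.77,  2.46,  2.85,  1.07,  2.14]))
62 90 up 0.143 None
62 90 tray 0.5 None
62 -90 in 0.143 (np.float64(3.32), array([ 0.49,  0.77, -0.84,  2.46,  2.83,  1.08, -0.95]))
62 -90 up 0.143 (np.float64(3.13), array([ 0.87,  0.49, -1.25,  2.55,  2.63,  0.84, -0.88]))
62 -90 tray 0.5 (np.float64(3.21), array([-1.13,  0.65,  0.19,  2.45,  2.71,  0.99, -1.67]))
real	0m14.232s
user	0m14.229s
sys	0m0.196s
```

The model fits to about 2 mm. Tilted-forward poses need the flipped wrist (q5≈π). Next: locate the bottle and check the whole chain of poses.

```bash
cat > chain.py <<'E'
from kin import *
Z=np.load("kin.npz"); P=Z["P"]; sg=Z["sg"]
def ik1(p,r,q0):
    f=lambda q:np.r_[10*(fk(q,P,sg)[0]-p),(fk(q,P,sg)[1].inv()*r).as_rotvec(),.002*(np.array(q)-q0)]
    s=least_squares(f,np.clip(q0,LO+.03,HI-.03),bounds=(LO+.02,HI-.02),max_nfev=80); return s.x,np.abs(s.fun[:6]).max()
if __name__=="__main__":
    for tilt in (50,56,62):
      for roll,q7 in((-90,-1.4),(90,1.7)):
        q=np.array([.05,.49,-.24,2.4,3.,.65,q7]); 
        for nm,g,h in (("in",store(-.05,.02,.143),YAW),("pre",store(-.16,.02,.19),YAW),("out",store(-.125,.02,.15),YAW),("up",store(-.14,.02,.33),YAW),("sw",[.5,.25,.33],.4),("tr0",[.5085,.417,.25],.6),("tr",[.5085,.417,.135],.6)):
            r=ori(tilt,h,roll); q,e=ik1(np.array(g)-env.pinch_z*r.as_matrix()[:,2],r,q); print(tilt,roll,nm,"err",e.round(3),q.round(2))
E
timeout 100 python3 -u chain.py
python3 - <<'E'
from h import *
S=cam("scene"); cv2.imwrite("pics/b1.png",cv2.resize(S[0][165:260,270:400,::-1],None,fx=6,fy=6,interpolation=cv2.INTER_CUBIC))
for y in(-.02,.0,.02,.04): print(y,proj(S,store(-.05,y,.154)),proj(S,store(-.05,y,.012)))
E
```

```text
50 -90 in err 0.0 [ 0.04  0.46 -0.23  2.38  2.99  0.57 -1.38]
50 -90 pre err 0.0 [ 0.42  0.28 -0.64  2.55  2.84  0.54 -1.23]
50 -90 out err 0.0 [ 0.34  0.44 -0.59  2.52  2.81  0.67 -1.17]
50 -90 up err 0.037 [ 1.23 -0.05 -1.25  2.3   4.34  0.14 -2.72]
50 -90 sw err 0.0 [ 0.63  0.01 -1.25  2.26  1.49  0.18 -0.06]
50 -90 tr0 err 0.0 [ 0.02  0.49 -1.15  2.18  1.91  0.69 -0.36]
50 -90 tr err 0.0 [-0.09  0.78 -1.09  2.28  2.24  0.97 -0.58]
50 90 in err 0.0 [ 0.03  0.46 -0.22  2.38  3.    0.57  1.75]
50 90 pre err 0.0 [ 0.42  0.28 -0.64  2.55  2.84  0.54  1.91]
50 90 out err 0.0 [ 0.34  0.44 -0.59  2.52  2.81  0.67  1.97]
50 90 up err 0.028 [ 1.24 -0.05 -1.25  2.29  4.44  0.14  0.31]
50 90 sw err 0.156 [ 0.78 -0.05 -1.25  2.28  4.44  0.14  0.19]
50 90 tr0 err 0.0 [-0.76  0.25 -0.14  2.24  2.24  0.31  2.28]
50 90 tr err 0.0 [-0.62  0.51 -0.33  2.32  2.55  0.64  1.99]
56 -90 in err 0.0 [ 0.05  0.53 -0.25  2.44  3.02  0.8  -1.4 ]
56 -90 pre err 0.092 [ 0.86  0.55 -1.25  2.55  2.46  0.73 -0.71]
56 -90 out err 0.016 [ 0.75  0.83 -1.25  2.55  2.5   1.06 -0.62]
56 -90 up err 0.0 [ 0.63 -0.04 -0.7
[... 1066 characters left out ...]
.4   2.56  1.25 -0.89]
62 90 in err 0.0 [ 0.05  0.62 -0.25  2.49  3.06  1.04  1.73]
62 90 pre err 0.218 [ 0.89  0.6  -1.25  2.55  2.49  0.69  2.45]
62 90 out err 0.131 [ 0.78  0.88 -1.25  2.55  2.55  1.04  2.55]
62 90 up err 0.0 [ 1.16  0.06 -1.25  2.45  3.2   0.4   1.59]
62 90 sw err 0.0 [ 0.49  0.11 -1.23  2.43  2.4   0.53  2.16]
62 90 tr0 err 0.0 [-0.1   0.54 -1.04  2.33  2.36  0.92  2.35]
62 90 tr err 0.0 [-0.23  0.85 -0.92  2.4   2.56  1.25  2.25]
-0.02 [328.07455479 183.82360256] [327.00111704 199.77680383]
0.0 [324.24481896 189.64581009] [323.60279813 205.00956663]
0.02 [320.37477864 195.52929106] [320.17280929 210.29109507]
0.04 [316.46379421 201.47501787] [316.71070574 215.62207404]
```

View pics/b1.png

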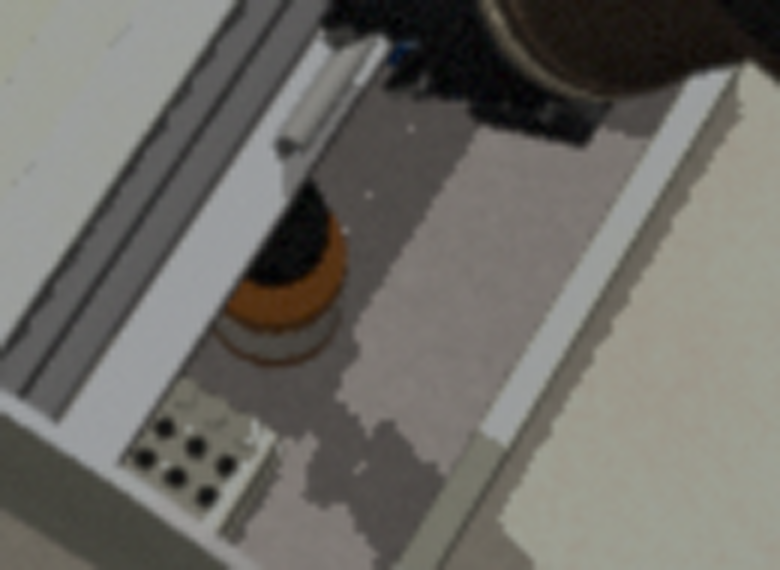

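The bottle's foot is centred at crop (272,298) and its cap at about (270,228). That puts it at store y≈+0.043, x≈-0.05. Now to find feasible tilts and headings, and the wrist-flip path.

```bash
cat > c2.py <<'E'
from chain import *
from h import *
S=cam("scene")
def st(p): d=p-O; c,s=np.cos(YAW),np.sin(YAW); return np.array([c*d[0]+s*d[1],-s*d[0]+c*d[1],d[2]])
print("cap",st(onz(S,(315,203),.154)),"foot",st(onz(S,(315.3,214.7),.012)))
yb=.043
for tilt in (50,53,56):
  for h in (0.0,.143,.28):
    q=np.array([.05,.49,-.24,2.4,3.,.65,-1.4]); out=[]
    for nm,g,hh in (("in",store(-.05,yb,.143),h),("pre",store(-.13,yb,.21),h),("in",store(-.05,yb,.143),h),("out",store(-.108,yb,.153),h),("up1",store(-.112,yb,.22),h),("up",store(-.12,yb,.33),h),("sw",[.5,.25,.33],h+.3),("tr0",[.5085,.417,.25],h+.5),("tr",[.5085,.417,.135],h+.5)):
        r=ori(tilt,hh,-90); q,e=ik1(np.array(g)-env.pinch_z*r.as_matrix()[:,2],r,q); m=np.minimum(q-LO,HI-q).min(); out.append((nm,round(float(e),3),round(float(m),2)))
        if nm=="pre" : qp=q
    print(tilt,h,*out); print("   pre",qp.round(2))
E
timeout 200 python3 -u c2.py
```

```text
cap [-0.04894522  0.04575461  0.154     ] foot [-0.04478876  0.03980659  0.012     ]
50 0.0 ('in', 0.0, 0.19) ('pre', 0.0, 0.07) ('in', 0.0, 0.19) ('out', 0.0, 0.06) ('up1', 0.0, 0.12) ('up', 0.0, 0.13) ('sw', 0.0, 0.22) ('tr0', 0.0, 0.37) ('tr', 0.0, 0.28)
   pre [-0.23  0.2  -0.13  2.5   2.49  0.49 -1.2 ]
50 0.143 ('in', 0.0, 0.19) ('pre', 0.0, 0.07) ('in', 0.0, 0.19) ('out', 0.0, 0.06) ('up1', 0.0, 0.12) ('up', 0.0, 0.02) ('sw', 0.0, 0.09) ('tr0', 0.0, 0.18) ('tr', 0.0, 0.25)
   pre [-0.01  0.2  -0.23  2.5   2.89  0.44 -1.38]
50 0.28 ('in', 0.0, 0.21) ('pre', 0.0, 0.1) ('in', 0.0, 0.21) ('out', 0.0, 0.09) ('up1', 0.0, 0.15) ('up', 0.037, 0.02) ('sw', 0.041, 0.02) ('tr0', 0.0, 0.1) ('tr', 0.0, 0.22)
   pre [ 0.24  0.22 -0.39  2.47  3.29  0.4  -1.55]
53 0.0 ('in', 0.0, 0.16) ('pre', 0.0, 0.03) ('in', 0.0, 0.16) ('out', 0.0, 0.03) ('up1', 0.0, 0.08) ('up', 0.0, 0.15) ('sw', 0.0, 0.24) ('tr0', 0.0, 0.34) ('tr', 0.0, 0.25)
   pre [-0.2   0.23 -0.19  2.54  2.54  0.61 -1.27]
53 0.143 ('in', 0.0, 0.16) ('pre', 0.0, 0.03) ('in', 0.0, 0.15) ('out', 0.0, 0.03) ('up1', 0.0, 0.09) ('up', 0.0, 
[... 312 characters left out ...]
6  2.51  3.28  0.52 -1.54]
56 0.0 ('in', 0.0, 0.13) ('pre', 0.0, 0.02) ('in', 0.0, 0.15) ('out', 0.0, 0.02) ('up1', 0.0, 0.07) ('up', 0.0, 0.2) ('sw', 0.0, 0.22) ('tr0', 0.0, 0.31) ('tr', 0.0, 0.23)
   pre [ 0.15  0.31 -0.62  2.55  2.46  0.79 -1.15]
56 0.143 ('in', 0.0, 0.12) ('pre', 0.0, 0.02) ('in', 0.0, 0.15) ('out', 0.0, 0.02) ('up1', 0.0, 0.07) ('up', 0.0, 0.07) ('sw', 0.0, 0.12) ('tr0', 0.0, 0.29) ('tr', 0.0, 0.21)
   pre [ 0.33  0.32 -0.66  2.55  2.77  0.7  -1.21]
56 0.28 ('in', 0.0, 0.15) ('pre', 0.0, 0.02) ('in', 0.0, 0.15) ('out', 0.0, 0.02) ('up1', 0.0, 0.07) ('up', 0.0, 0.13) ('sw', 0.0, 0.08) ('tr0', 0.0, 0.27) ('tr', 0.0, 0.19)
   pre [ 0.21  0.28 -0.34  2.55  3.28  0.64 -1.52]
```

Tilt 50° with heading 0 is feasible throughout. Now the wrist-flip path.

```bash
cat > c3.py <<'E'
from chain import *
from c2 import st
q0=env.get_obs()["q"]; q1=np.array([-.23,.2,-.13,2.5,2.49,.49,-1.2]); qm=np.array([-.7,.1,.6,2.2,1.0,.5,-.35])
pts=[q0+(qm-q0)*k/3 for k in range(4)]+[qm+(q1-qm)*k/4 for k in range(1,5)]
pr=None
for q in pts:
    T,r=fk(q,P,sg); g=T+env.pinch_z*r.as_matrix()[:,2]
    print(q.round(2),"grasp",g.round(3),"store",st(g).round(3),"z",r.as_matrix()[:,2].round(2))
    if pr: print("    d",(1000*pr[1].inv().apply(T-pr[0])).round(0),(pr[1].inv()*r).as_rotvec().round(3))
    pr=(T,r)
E
sed -i '/^S=cam/,$ {/^def st/!d}' c2.py; timeout 100 python3 c3.py
```

```text
[-0.97  0.25  1.09  1.96 -0.5   0.69  0.54] grasp [0.614 0.011 0.296] store [-0.072 -0.002  0.296] z [ 0.41  0.06 -0.91]
[-0.88  0.2   0.93  2.04  0.    0.63  0.24] grasp [ 0.568 -0.062  0.263] store [-0.128 -0.069  0.263] z [ 0.34 -0.16 -0.93]
    d [-33. -49.  11.] [ 0.117 -0.208 -0.132]
[-0.79  0.15  0.76  2.12  0.5   0.56 -0.05] grasp [ 0.559 -0.114  0.266] store [-0.145 -0.119  0.266] z [ 0.39 -0.34 -0.86]
    d [-19. -25.   5.] [-0.009 -0.193 -0.172]
[-0.7   0.1   0.6   2.2   1.    0.5  -0.35] grasp [ 0.576 -0.125  0.289] store [-0.129 -0.132  0.289] z [ 0.54 -0.4  -0.75]
    d [-3. -4. -6.] [-0.118 -0.153 -0.192]
[-0.58  0.12  0.42  2.28  1.37  0.5  -0.56] grasp [ 0.58  -0.114  0.277] store [-0.124 -0.122  0.277] z [ 0.61 -0.41 -0.68]
    d [25. -3.  8.] [-0.052 -0.081 -0.206]
[-0.46  0.15  0.24  2.35  1.74  0.5  -0.77] grasp [ 0.585 -0.08   0.261] store [-0.114 -0.089  0.261] z [ 0.69 -0.34 -0.64]
    d [33. 10.  1.] [-0.107 -0.047 -0.2  ]
[-0.35  0.18  0.05  2.42  2.12  0.49 -0.99] grasp [ 0.579 -0.024  0.238] store [-0.112 -0.033  0.238] z [ 0.75 -0.2  -0.62]
    d [39. 21. -7.] [-0.156 -0.01  -0.185]
[-0.23  0.2  -0.13  2.5   2.49  0.49 -1.2 ] grasp [0.552 0.046 0.209] store [-0.129  0.041  0.209] z [ 0.77 -0.   -0.64]
    d [ 44.  31. -13.] [-0.197  0.025 -0.166]
```

```bash
python3 -m handwheel '[{"x":-8,"y":-12,"z":3,"rx":0.03,"ry":-0.05,"rz":-0.03,"hand":-0.4},{"x":-16,"y":-24,"z":5,"rx":0.06,"ry":-0.1,"rz":-0.065,"hand":-0.4},{"x":-25,"y":-36,"z":8,"rx":0.09,"ry":-0.155,"rz":-0.1,"hand":-0.4},{"x":-33,"y":-49,"z":11,"rx":0.117,"ry":-0.208,"rz":-0.132,"hand":-0.4},{"x":-33,"y":-49,"z":11,"rx":0.117,"ry":-0.208,"rz":-0.132,"hand":-0.4}]'
python3 -m handwheel '[{"x":-5,"y":-6,"z":1,"rx":0,"ry":-0.05,"rz":-0.04,"hand":-0.4},{"x":-10,"y":-12,"z":2,"rx":0,"ry":-0.1,"rz":-0.085,"hand":-0.4},{"x":-14,"y":-19,"z":4,"rx":-0.007,"ry":-0.15,"rz":-0.13,"hand":-0.4},{"x":-19,"y":-25,"z":5,"rx":-0.009,"ry":-0.193,"rz":-0.172,"hand":-0.4},{"x":-19,"y":-25,"z":5,"rx":-0.009,"ry":-0.193,"rz":-0.172,"hand":-0.4}]'
sed -i 's/^pts=.*/pts=[q0]+[qm+(q1-qm)*k\/4 for k in range(5)]/' c3.py; timeout 60 python3 c3.py
```

```text
t: 6.43
position: [0.5149, -0.0372, 0.4048]
tool_rot: [0.185, 0.61, 0.77, 0.037]
contact_force: [-0.4, -0.1, -0.7]
finger_gap: 0.0253
t: 6.85
position: [0.4981, -0.0621, 0.3989]
tool_rot: [0.265, 0.542, 0.797, -0.032]
contact_force: [-0.6, 0.2, 0.2]
finger_gap: 0.0252
[-1.17  0.28  1.3   2.14  0.1   0.49  0.36] grasp [ 0.557 -0.112  0.266] store [-0.146 -0.116  0.266] z [ 0.39 -0.34 -0.86]
[-0.7   0.1   0.6   2.2   1.    0.5  -0.35] grasp [ 0.576 -0.125  0.289] store [-0.129 -0.132  0.289] z [ 0.54 -0.4  -0.75]
    d [-5. -4. -5.] [-0.123 -0.154 -0.19 ]
[-0.58  0.12  0.42  2.28  1.37  0.5  -0.56] grasp [ 0.58  -0.114  0.277] store [-0.124 -0.122  0.277] z [ 0.61 -0.41 -0.68]
    d [25. -3.  8.] [-0.052 -0.081 -0.206]
[-0.46  0.15  0.24  2.35  1.74  0.5  -0.77] grasp [ 0.585 -0.08   0.261] store [-0.114 -0.089  0.261] z [ 0.69 -0.34 -0.64]
    d [33. 10.  1.] [-0.107 -0.047 -0.2  ]
[-0.35  0.18  0.05  2.42  2.12  0.49 -0.99] grasp [ 0.579 -0.024  0.238] store [-0.112 -0.033  0.238] z [ 0.75 -0.2  -0.62]
    d [39. 21. -7.] [-0.156 -0.01  -0.185]
[-0.23  0.2  -0.13  2.5   2.49  0.49 -1.2 ] grasp [0.552 0.046 0.209] store [-0.129  0.041  0.209] z [ 0.77 -0.   -0.64]
    d [ 44.  31. -13.] [-0.197  0.025 -0.166]
```

```bash
python3 -m handwheel '[{"x":-1,"y":-1,"z":-1,"rx":-0.03,"ry":-0.04,"rz":-0.05,"hand":-0.4},{"x":-2,"y":-2,"z":-2,"rx":-0.06,"ry":-0.08,"rz":-0.1,"hand":-0.4},{"x":-4,"y":-3,"z":-4,"rx":-0.09,"ry":-0.12,"rz":-0.15,"hand":-0.4},{"x":-5,"y":-4,"z":-5,"rx":-0.123,"ry":-0.154,"rz":-0.19,"hand":-0.4},{"x":-5,"y":-4,"z":-5,"rx":-0.123,"ry":-0.154,"rz":-0.19,"hand":-0.4}]'
python3 -m handwheel '[{"x":6,"y":-1,"z":2,"rx":-0.013,"ry":-0.02,"rz":-0.05,"hand":-0.4},{"x":12,"y":-2,"z":4,"rx":-0.026,"ry":-0.04,"rz":-0.1,"hand":-0.4},{"x":18,"y":-2,"z":6,"rx":-0.04,"ry":-0.06,"rz":-0.15,"hand":-0.4},{"x":25,"y":-3,"z":8,"rx":-0.052,"ry":-0.081,"rz":-0.206,"hand":-0.4},{"x":25,"y":-3,"z":8,"rx":-0.052,"ry":-0.081,"rz":-0.206,"hand":-0.4}]'
sed -i 's/range(5)\]/range(2,5)]/' c3.py; timeout 60 python3 c3.py
```

```text
t: 7.27
position: [0.4946, -0.0662, 0.4054]
tool_rot: [0.354, 0.442, 0.823, -0.049]
contact_force: [-0.1, 0.1, -0.6]
finger_gap: 0.0256
t: 7.68
position: [0.4876, -0.0531, 0.3822]
tool_rot: [0.391, 0.343, 0.85, -0.083]
contact_force: [0.3, 0.4, -1.0]
finger_gap: 0.026
[-1.26  0.28  1.31  2.31  1.23  0.21 -0.41] grasp [ 0.58  -0.112  0.275] store [-0.124 -0.12   0.275] z [ 0.61 -0.41 -0.68]
[-0.46  0.15  0.24  2.35  1.74  0.5  -0.77] grasp [ 0.585 -0.08   0.261] store [-0.114 -0.089  0.261] z [ 0.69 -0.34 -0.64]
    d [30.  9.  1.] [-0.108 -0.046 -0.197]
[-0.35  0.18  0.05  2.42  2.12  0.49 -0.99] grasp [ 0.579 -0.024  0.238] store [-0.112 -0.033  0.238] z [ 0.75 -0.2  -0.62]
    d [39. 21. -7.] [-0.156 -0.01  -0.185]
[-0.23  0.2  -0.13  2.5   2.49  0.49 -1.2 ] grasp [0.552 0.046 0.209] store [-0.129  0.041  0.209] z [ 0.77 -0.   -0.64]
    d [ 44.  31. -13.] [-0.197  0.025 -0.166]
```

q5 is flipping as planned and the pose tracks well. I'll continue and check after each step.

```bash
python3 -m handwheel '[{"x":7,"y":2,"z":0,"rx":-0.027,"ry":-0.012,"rz":-0.05,"hand":-0.4},{"x":15,"y":4,"z":0,"rx":-0.054,"ry":-0.023,"rz":-0.1,"hand":-0.4},{"x":22,"y":7,"z":1,"rx":-0.08,"ry":-0.035,"rz":-0.15,"hand":-0.4},{"x":30,"y":9,"z":1,"rx":-0.108,"ry":-0.046,"rz":-0.197,"hand":-0.4},{"x":30,"y":9,"z":1,"rx":-0.108,"ry":-0.046,"rz":-0.197,"hand":-0.4}]'
sed -i 's/range(2,5)\]/range(3,5)]/' c3.py; timeout 60 python3 c3.py
```

```text
t: 8.1
position: [0.4806, -0.0298, 0.3615]
tool_rot: [0.419, 0.233, 0.874, -0.08]
contact_force: [0.5, -0.2, -0.4]
finger_gap: 0.0253
[-1.14  0.22  1.06  2.39  1.97  0.29 -0.99] grasp [ 0.584 -0.079  0.261] store [-0.115 -0.087  0.261] z [ 0.69 -0.34 -0.64]
[-0.35  0.18  0.05  2.42  2.12  0.49 -0.99] grasp [ 0.579 -0.024  0.238] store [-0.112 -0.033  0.238] z [ 0.75 -0.2  -0.62]
    d [39. 21. -5.] [-0.151 -0.01  -0.185]
[-0.23  0.2  -0.13  2.5   2.49  0.49 -1.2 ] grasp [0.552 0.046 0.209] store [-0.129  0.041  0.209] z [ 0.77 -0.   -0.64]
    d [ 44.  31. -13.] [-0.197  0.025 -0.166]
```

```bash
python3 -m handwheel '[{"x":10,"y":5,"z":-1,"rx":-0.038,"ry":0,"rz":-0.046,"hand":-0.4},{"x":20,"y":10,"z":-2,"rx":-0.075,"ry":-0.005,"rz":-0.092,"hand":-0.4},{"x":30,"y":15,"z":-4,"rx":-0.113,"ry":-0.008,"rz":-0.14,"hand":-0.4},{"x":39,"y":21,"z":-5,"rx":-0.151,"ry":-0.01,"rz":-0.185,"hand":-0.4},{"x":39,"y":21,"z":-5,"rx":-0.151,"ry":-0.01,"rz":-0.185,"hand":-0.4}]'
python3 - <<'E'
from h import *
s=plan(store(-.045,.043,.144)-.095*ori(50,0,-90).as_matrix()[:,2],50,0,-90)
print(env.get_obs()["q"].round(2))
E
```

```text
t: 8.52
position: [0.4659, 0.0007, 0.336]
tool_rot: [0.43, 0.124, 0.893, -0.056]
contact_force: [0.5, -0.0, -0.6]
finger_gap: 0.0257
xyz [48.3 51.  -9.4] rot [-0.207  0.024 -0.178] | mm 71.0 deg 16.0 tcp [0.444 0.06  0.305]
[-0.92  0.2   0.75  2.46  2.39  0.38 -1.26]
```

```bash
python3 -m handwheel '[{"x":12,"y":13,"z":-2,"rx":-0.05,"ry":0.006,"rz":-0.045,"hand":0},{"x":24,"y":25,"z":-5,"rx":-0.1,"ry":0.012,"rz":-0.09,"hand":0.5},{"x":36,"y":38,"z":-7,"rx":-0.155,"ry":0.018,"rz":-0.135,"hand":1},{"x":48,"y":51,"z":-9,"rx":-0.207,"ry":0.024,"rz":-0.178,"hand":1},{"x":48,"y":51,"z":-9,"rx":-0.207,"ry":0.024,"rz":-0.178,"hand":1}]'
python3 - <<'E'
from h import *
s=plan(store(-.045,.043,.144),50,0,-90)
print(env.get_obs()["q"].round(2))
C=cam("wrist"); f=C[0][:,:,::-1].copy(); print(proj(C,store(-.047,.043,.154)),proj(C,store(-.047,.043,.124)))
cv2.imwrite("pics/w2.png",f)
E
```

```text
t: 8.93
position: [0.4443, 0.0607, 0.3042]
tool_rot: [0.423, -0.001, 0.906, -0.0]
contact_force: [0.1, -0.7, -0.5]
finger_gap: 0.084
xyz [ 0.4 -0.6 94.3] rot [0.001 0.001 0.003] | mm 94.0 deg 0.0 tcp [0.516 0.06  0.243]
[-0.77  0.23  0.47  2.52  2.75  0.45 -1.49]
[316.79509059 217.05455614] [316.90328589 181.49403902]
```

View pics/w2.png

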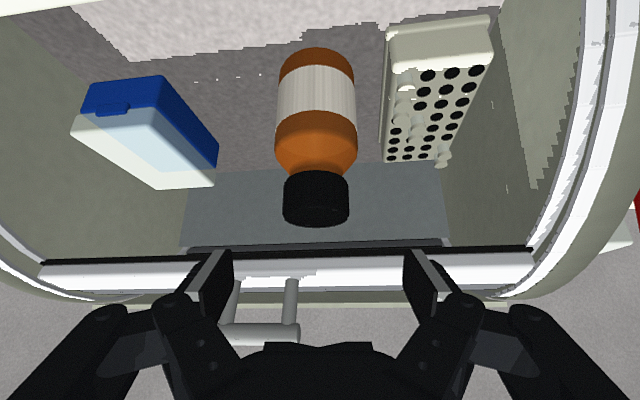

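The view is upside down. The cap centre is at u≈316 (predicted 317), with cap rows 171 to 227 and the front of the foot at row 47. I'll check the depth (store x) from these.

```bash
python3 - <<'E'
from h import *
C=cam("wrist")
for x in(-.06,-.055,-.05,-.045,-.04): print(x,"foot front v",proj(C,store(x-.035,.043,.012))[1].round(1),"cap far rim",proj(C,store(x+.025,.043,.154))[1].round(1),"cap low front",proj(C,store(x-.025,.043,.124))[1].round(1),"L/R u",proj(C,store(x,.068,.139))[0].round(1),proj(C,store(x,.018,.139))[0].round(1))
E
```

```text
-0.06 foot front v 27.5 cap far rim 220.7 cap low front 156.0 L/R u 350.7 283.8
-0.055 foot front v 33.1 cap far rim 222.6 cap low front 159.7 L/R u 351.0 285.4
-0.05 foot front v 38.4 cap far rim 224.5 cap low front 163.2 L/R u 351.3 287.0
-0.045 foot front v 43.6 cap far rim 226.2 cap low front 166.5 L/R u 351.6 288.5
-0.04 foot front v 48.6 cap far rim 228.0 cap low front 169.7 L/R u 351.8 289.9
```

The bottle is at about store (-0.042, 0.040). I'll approach with heading 0.143, square to the rail, about 18 mm from the rail edge and with the contact within the pads.

```bash
python3 - <<'E'
from h import *
r=ori(50,YAW,-90).as_matrix()[:,2]
g=store(-.0495,.040,.144)
s=plan(g-.08*r,50,YAW,-90)
s=plan(g,50,YAW,-90,s)
E
```

```text
xyz [  2.9 -28.4  12.7] rot [-0.112  0.003 -0.092] | mm 31.0 deg 8.0 tcp [0.453 0.031 0.295]
xyz [-0. -0. 80.] rot [0. 0. 0.] | mm 80.0 deg 0.0 tcp [0.514 0.04  0.243]
```

```bash
python3 -m handwheel '[{"x":1,"y":-9,"z":4,"rx":-0.04,"ry":0,"rz":-0.03,"hand":1},{"x":2,"y":-18,"z":8,"rx":-0.08,"ry":0.002,"rz":-0.06,"hand":1},{"x":3,"y":-28.4,"z":12.7,"rx":-0.112,"ry":0.003,"rz":-0.092,"hand":1},{"x":3,"y":-28.4,"z":12.7,"rx":-0.112,"ry":0.003,"rz":-0.092,"hand":1},{"x":3,"y":-28.4,"z":12.7,"rx":-0.112,"ry":0.003,"rz":-0.092,"hand":1}]'
python3 - <<'E'
from h import *
s=plan(store(-.0495,.040,.144),50,YAW,-90)
print(env.get_obs()["q"].round(2))
C=cam("wrist"); f=C[0][:,:,::-1]
dark=((f.max(2)<45)*255).astype(np.uint8); dark[:150]=0; dark[260:]=0
n,l,st_,ce=cv2.connectedComponentsWithStats(dark[:260,230:400])
for i in range(1,n):
    if st_[i,4]>800: print(st_[i],ce[i]+[230,0])
for x in(-.047,-.042,-.037): print(x,"L/R",[proj(C,store(x,y,.139)).round(1) for y in (.065,.015)],"foot front",proj(C,store(x-.035,.04,.012)).round(1),"cap far rim",proj(C,store(x+.025,.04,.154)).round(1))
E
```

```text
t: 9.45
position: [0.4529, 0.03, 0.2948]
tool_rot: [0.422, -0.064, 0.904, 0.03]
contact_force: [-0.3, 0.4, 0.5]
finger_gap: 0.0853
xyz [-0.1  1.  80. ] rot [-0.001  0.    -0.001] | mm 80.0 deg 0.0 tcp [0.514 0.04  0.243]
[-0.46  0.25  0.31  2.51  3.21  0.49 -1.7 ]
[  58  178   69   59 3574] [322.05931729 207.71488528]
-0.047 L/R [array([353.1, 207.5]), array([286.3, 207.6])] foot front [319.4  44.7] cap far rim [319.6 236. ]
-0.042 L/R [array([352.4, 209.9]), array([286.9, 209.9])] foot front [319.4  50. ] cap far rim [319.6 237.6]
-0.037 L/R [array([351.7, 212.1]), array([287.6, 212.2])] foot front [319.4  55. ] cap far rim [319.6 239.2]
```

The cap centre is at u=322.5 against 319.6 predicted (+2 mm), and the depth is right. Advancing.

```bash
python3 -m handwheel '[{"x":0,"y":3,"z":15,"rx":0,"ry":0,"rz":0,"hand":1},{"x":0,"y":3,"z":32,"rx":0,"ry":0,"rz":0,"hand":1},{"x":0,"y":3,"z":50,"rx":0,"ry":0,"rz":0,"hand":1},{"x":0,"y":3,"z":66,"rx":0,"ry":0,"rz":0,"hand":1},{"x":0,"y":3,"z":80,"rx":0,"ry":0,"rz":0,"hand":1}]'
python3 - <<'E'
from h import *
s=plan(store(-.0495,.042,.144),50,YAW,-90)
C=cam("wrist"); cv2.imwrite("pics/w3.png",C[0][:,:,::-1])
E
```

```text
t: 9.92
position: [0.513, 0.046, 0.2426]
tool_rot: [0.422, -0.068, 0.904, 0.031]
contact_force: [-0.6, -0.5, 0.3]
finger_gap: 0.0854
xyz [-0.4 -4.3 -0.9] rot [0.005 0.    0.004] | mm 4.0 deg 0.0 tcp [0.513 0.042 0.243]
```

View pics/w3.png

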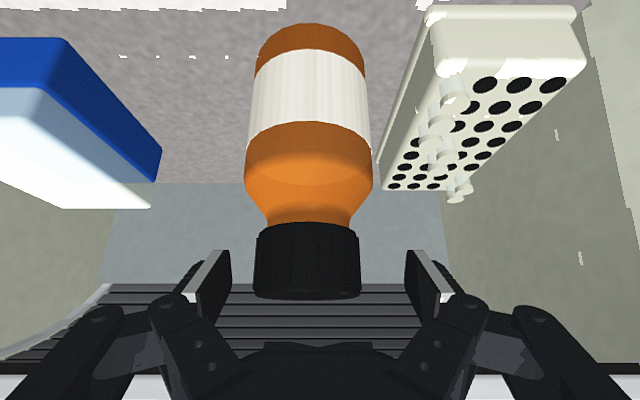

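The cap is between the pads, at u≈307 against the hand's centre at 319. I'll shift -4.5 mm, then close.

```bash
python3 -m handwheel '[{"x":0,"y":-3,"z":1,"rx":0,"ry":0,"rz":0,"hand":1},{"x":0,"y":-4.5,"z":2,"rx":0,"ry":0,"rz":0,"hand":1},{"x":0,"y":-4.5,"z":2,"rx":0,"ry":0,"rz":0,"hand":0.4},{"x":0,"y":-4.5,"z":2,"rx":0,"ry":0,"rz":0,"hand":0.1},{"x":0,"y":-4.5,"z":2,"rx":0,"ry":0,"rz":0,"hand":-0.3}]' 45
python3 -m handwheel '[{"x":0,"y":0,"z":0,"rx":0,"ry":0,"rz":0,"hand":-0.3},{"x":0,"y":0,"z":0,"rx":0,"ry":0,"rz":0,"hand":-0.3},{"x":0,"y":0,"z":0,"rx":0,"ry":0,"rz":0,"hand":-0.3},{"x":0,"y":0,"z":0,"rx":0,"ry":0,"rz":0,"hand":-0.3},{"x":0,"y":0,"z":0,"rx":0,"ry":0,"rz":0,"hand":-0.3}]'
python3 - <<'E'
from h import *
from c2 import st
o=env.get_obs(); q=o["q"]; print(q.round(2)); T=np.array(o["position"]); g=T+env.pinch_z*rot(o["tool_rot"]).as_matrix()[:,2]; gs=st(g); print("grasp store",gs)
s=(T,rot(o["tool_rot"]))
for dx,dz in((0,.006),(-.066,.01),(-.07,.08),(-.075,.19)): s=plan(store(gs[0]+dx,gs[1],gs[2]+dz),50,YAW,-90,s)
E
```

```text
t: 10.38
position: [0.5137, 0.0405, 0.242]
tool_rot: [0.421, -0.068, 0.904, 0.032]
contact_force: [-1.2, 0.2, 0.3]
finger_gap: 0.0519
t: 10.8
position: [0.5141, 0.0405, 0.2422]
tool_rot: [0.422, -0.068, 0.904, 0.033]
contact_force: [-3.4, 0.5, 6.0]
finger_gap: 0.0487
[-0.4   0.46  0.27  2.42  3.26  0.6  -1.77]
grasp store [-0.04870793  0.04189713  0.14281763]
xyz [-4.7  1.1 -3.9] rot [0.007 0.001 0.004] | mm 6.0 deg 0.0 tcp [0.514 0.042 0.248]
xyz [ 39.4   0.  -53.1] rot [0. 0. 0.] | mm 66.0 deg 0.0 tcp [0.449 0.032 0.252]
xyz [-51.1   0.  -48.1] rot [0. 0. 0.] | mm 70.0 deg 0.0 tcp [0.445 0.032 0.322]
xyz [-81.1   0.  -74.5] rot [0. 0. 0.] | mm 110.0 deg 0.0 tcp [0.44  0.031 0.432]
```

```bash
python3 -m handwheel '[{"x":-2.5,"y":0,"z":-2,"rx":0,"ry":0,"rz":0,"hand":-0.3},{"x":-5,"y":0,"z":-4,"rx":0,"ry":0,"rz":0,"hand":-0.3},{"x":-1,"y":0,"z":-10,"rx":0,"ry":0,"rz":0,"hand":-0.3},{"x":4,"y":0,"z":-18,"rx":0,"ry":0,"rz":0,"hand":-0.3},{"x":10,"y":0,"z":-27,"rx":0,"ry":0,"rz":0,"hand":-0.3}]'
python3 - <<'E'
from h import *
from c2 import st
o=env.get_obs(); q=o["q"]; print(q.round(2)); T=np.array(o["position"]); g=T+env.pinch_z*rot(o["tool_rot"]).as_matrix()[:,2]; gs=st(g); print("grasp store",gs)
s=(T,rot(o["tool_rot"]))
for x,z in((-.116,.154),(-.119,.224),(-.125,.335)): s=plan(store(x,.042,z),50,YAW,-90,s)
E
```

```text
t: 11.22
position: [0.486, 0.0363, 0.251]
tool_rot: [0.42, -0.068, 0.904, 0.032]
contact_force: [-1.7, 1.1, -4.1]
finger_gap: 0.0486
[-0.41  0.41  0.27  2.48  3.25  0.61 -1.75]
grasp store [-0.07749259  0.04162538  0.15121368]
xyz [ 23.1   1.7 -31.2] rot [ 0.007 -0.003  0.004] | mm 39.0 deg 0.0 tcp [0.447 0.032 0.253]
xyz [-51.7   0.  -47.3] rot [0. 0. 0.] | mm 70.0 deg 0.0 tcp [0.444 0.032 0.323]
xyz [-81.2   0.  -75.9] rot [0. 0. 0.] | mm 111.0 deg 0.0 tcp [0.438 0.031 0.434]
```

```bash
python3 -m handwheel '[{"x":6,"y":0,"z":-8,"rx":0,"ry":0,"rz":0,"hand":-0.3},{"x":12,"y":1,"z":-16,"rx":0,"ry":0,"rz":0,"hand":-0.3},{"x":18,"y":1,"z":-24,"rx":0,"ry":0,"rz":0,"hand":-0.3},{"x":23,"y":1.5,"z":-31,"rx":0,"ry":0,"rz":0,"hand":-0.3},{"x":23,"y":1.5,"z":-31,"rx":0,"ry":0,"rz":0,"hand":-0.3}]'
python3 - <<'E'
from h import *
from c2 import st
o=env.get_obs(); q=o["q"]; print(q.round(2)); T=np.array(o["position"]); g=T+env.pinch_z*rot(o["tool_rot"]).as_matrix()[:,2]; gs=st(g); print("grasp store",gs)
s=(T,rot(o["tool_rot"]))
for x,z in((-.119,.224),(-.122,.28)): s=plan(store(x,.042,z),50,YAW,-90,s)
C=cam("wrist"); cv2.imwrite("pics/w4.png",C[0][:,:,::-1])
E
```

```text
t: 11.63
position: [0.4468, 0.0318, 0.2532]
tool_rot: [0.42, -0.068, 0.905, 0.032]
contact_force: [-0.0, -0.9, -3.6]
finger_gap: 0.0487
[-0.42  0.37  0.26  2.56  3.22  0.65 -1.72]
grasp store [-0.1170825   0.04282694  0.15329195]
xyz [-52.1   0.4 -47.1] rot [ 0.007 -0.004  0.004] | mm 70.0 deg 1.0 tcp [0.444 0.032 0.323]
xyz [-41.    0.  -38.3] rot [0. 0. 0.] | mm 56.0 deg 0.0 tcp [0.441 0.031 0.379]
```

View pics/w4.png

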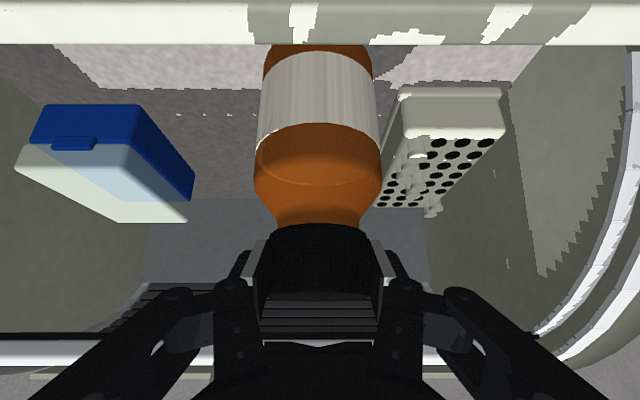

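The bottle is held upright with its cap in the pads, and the tip box and rack are undisturbed. Lifting.

```bash
python3 -m handwheel '[{"x":-10,"y":0,"z":-9,"rx":0,"ry":0,"rz":0,"hand":-0.3},{"x":-20,"y":0,"z":-18.5,"rx":0,"ry":0,"rz":0,"hand":-0.3},{"x":-31,"y":0,"z":-28,"rx":0,"ry":0,"rz":0,"hand":-0.3},{"x":-41.5,"y":0,"z":-37.5,"rx":0,"ry":0,"rz":0,"hand":-0.3},{"x":-52,"y":0,"z":-47,"rx":0,"ry":0,"rz":0,"hand":-0.3}]'
python3 -m handwheel '[{"x":-8,"y":0,"z":-8,"rx":0,"ry":0,"rz":0,"hand":-0.3},{"x":-16,"y":0,"z":-15.5,"rx":0,"ry":0,"rz":0,"hand":-0.3},{"x":-25,"y":0,"z":-23,"rx":0,"ry":0,"rz":0,"hand":-0.3},{"x":-33,"y":0,"z":-31,"rx":0,"ry":0,"rz":0,"hand":-0.3},{"x":-41,"y":0,"z":-38,"rx":0,"ry":0,"rz":0,"hand":-0.3}]'
cat > c4.py <<'E'
from chain import *
from c2 import st
o=env.get_obs(); q=o["q"]; print(q.round(2)); T=np.array(o["position"]); g=T+env.pinch_z*rot(o["tool_rot"]).as_matrix()[:,2]; print("grasp store",st(g),"world",g)
E
cat > c5.py <<'E'
from c4 import *
for dh in (-.15,.0,.15):
    s=(T,rot(o["tool_rot"])); qq=q
    for nm,gg,h in (("up",store(-.125,.042,.335),.143+dh/2),("s1",[.54,.13,.335],.143+dh),("s2",[.53,.24,.33],.3+dh),("s3",[.515,.34,.31],.45+dh),("t0",[.5085,.417,.2],.55+dh)):
        s=plan(gg,50,h,-90,s); qq,e=ik1(s[0],s[1],qq); print(dh,nm,e.round(3),qq.round(2),np.minimum(qq-LO,HI-qq).min().round(2))
E
python3 c5.py
```

```text
t: 12.1
position: [0.4468, 0.0317, 0.3244]
tool_rot: [0.421, -0.068, 0.904, 0.033]
contact_force: [0.9, 1.2, -4.4]
finger_gap: 0.0486
t: 12.52
position: [0.444, 0.0311, 0.3802]
tool_rot: [0.421, -0.068, 0.904, 0.033]
contact_force: [0.3, -0.0, -4.1]
finger_gap: 0.049
[-0.58  0.01  0.38  2.43  2.96  0.17 -1.42]
grasp store [-0.11965681  0.04262147  0.28062324] world [0.56099042 0.04913376 0.28062324]
xyz [-38.3   9.5 -38.8] rot [ 0.065 -0.001  0.052] | mm 55.0 deg 5.0 tcp [0.438 0.04  0.434]
-0.15 up 0.0 [-0.73 -0.13  0.42  2.35  1.4   0.22  0.06] 0.1
xyz [ 6.3 92.  -7.5] rot [ 0.057 -0.     0.048] | mm 93.0 deg 4.0 tcp [0.421 0.131 0.434]
-0.15 s1 0.0 [-0.87 -0.08  0.24  2.32  1.34  0.5  -0.17] 0.25
xyz [ 9.8 91.4 -3.9] rot [-0.12   0.    -0.101] | mm 92.0 deg 9.0 tcp [0.413 0.222 0.429]
-0.15 s2 0.0 [-0.96 -0.    0.16  2.27  1.36  0.49 -0.21] 0.3
xyz [14.4 83.4 14. ] rot [-0.115 -0.    -0.096] | mm 86.0 deg 9.0 tcp [0.402 0.305 0.409]
-0.15 s3 0.0 [-1.02  0.09  0.11  2.23  1.47  0.45 -0.33] 0.33
xyz [73.2 63.7 83.8] rot [-0.077  0.    -0.064] | mm 128.0 deg 6.0 tcp [0.399 0.371 0.29
[... 875 characters left out ...]
 tcp [0.44  0.022 0.434]
0.15 up 0.049 [ 1.04 -0.01 -1.11  2.27  4.38  0.14 -2.72] 0.02
xyz [-1.7 74.8  2.1] rot [-0.057  0.    -0.048] | mm 75.0 deg 4.0 tcp [0.427 0.096 0.434]
0.15 s1 0.054 [ 1.03 -0.04 -1.25  2.28  4.31  0.14 -2.72] 0.02
xyz [-11.4  89.7  21.3] rot [-0.12   0.    -0.101] | mm 93.0 deg 9.0 tcp [0.423 0.188 0.429]
0.15 s2 0.0 [-1.24 -0.09  0.65  2.33  1.49  0.14  0.03] 0.02
xyz [-4.8 78.9 36.8] rot [-0.115 -0.    -0.096] | mm 87.0 deg 9.0 tcp [0.417 0.273 0.409]
0.15 s3 0.0 [-0.32  0.1  -0.43  2.23  1.92  0.14 -0.41] 0.02
xyz [ 59.4  55.4 100.4] rot [-0.077  0.    -0.064] | mm 129.0 deg 6.0 tcp [0.418 0.341 0.299]
0.15 t0 0.0 [-0.23  0.44 -0.73  2.25  2.37  0.5  -0.77] 0.32
```

```bash
cat > c6.py <<'E'
from c4 import *
s=(T,rot(o["tool_rot"])); qq=q
for nm,gg,h in (("r1",g,-.02),("r2",g,-.2),("up",store(-.125,.042,.335),-.25),("s1",[.54,.13,.335],-.15),("s2",[.53,.24,.33],.05),("s3",[.515,.34,.31],.25),("t0",[.5085,.417,.2],.4),("t",[.5085,.417,.14],.4)):
        s=plan(gg,50,h,-90,s); qq,e=ik1(s[0],s[1],qq); print(nm,e.round(3),qq.round(2),np.minimum(qq-LO,HI-qq).min().round(2))
E
python3 c6.py
```

```text
[-0.58  0.01  0.38  2.43  2.96  0.17 -1.42]
grasp store [-0.11965681  0.04262147  0.28062324] world [0.56099042 0.04913376 0.28062324]
xyz [-0.9 20.4  1.3] rot [ 0.132 -0.001  0.108] | mm 20.0 deg 10.0 tcp [0.443 0.052 0.38 ]
r1 0.0 [-0.7   0.01  0.36  2.42  2.01  0.3  -0.7 ] 0.15
xyz [-1.2 21.2  1.5] rot [ 0.138 -0.     0.116] | mm 21.0 deg 10.0 tcp [0.445 0.073 0.38 ]
r2 0.0 [-0.79  0.05  0.32  2.38  1.64  0.48 -0.57] 0.19
xyz [-38.7   3.5 -38.5] rot [ 0.038 -0.     0.032] | mm 55.0 deg 3.0 tcp [0.441 0.077 0.434]
up 0.0 [-0.83 -0.05  0.3   2.3   1.3   0.6  -0.23] 0.27
xyz [ 22.5  63.9 -26.9] rot [-0.077  0.    -0.064] | mm 73.0 deg 6.0 tcp [0.423 0.148 0.434]
s1 0.0 [-0.91 -0.03  0.21  2.28  1.27  0.65 -0.27] 0.29
xyz [ 19.2  83.7 -15.1] rot [-0.153  0.    -0.129] | mm 87.0 deg 11.0 tcp [0.412 0.234 0.429]
s2 0.0 [-0.99  0.02  0.14  2.24  1.3   0.6  -0.27] 0.33
xyz [20.2 77.1  7. ] rot [-0.153  0.    -0.129] | mm 80.0 deg 11.0 tcp [0.4   0.311 0.409]
s3 0.0 [-1.04  0.11  0.09  2.22  1.43  0.51 -0.34] 0.35
xyz [75.2 58.5 81.5] rot [-0.115  0.    -0.096] | mm 125.0 deg 9.0 tcp [0.399 0.371 0.299]
t0 0.0 [-0.89  0.37 -0.14  2.25  2.02  0.55 -0.91] 0.32
xyz [46.  -0.  38.6] rot [0. 0. 0.] | mm 60.0 deg 0.0 tcp [0.399 0.371 0.239]
t 0.0 [-0.83  0.5  -0.21  2.29  2.21  0.68 -1.11] 0.28
```

```bash
python3 -m handwheel '[{"x":0,"y":2,"z":0,"rx":0.013,"ry":0,"rz":0.011,"hand":-0.3},{"x":0,"y":4,"z":0,"rx":0.026,"ry":0,"rz":0.022,"hand":-0.3},{"x":0,"y":6,"z":0.4,"rx":0.04,"ry":0,"rz":0.033,"hand":-0.3},{"x":-0.2,"y":8,"z":0.5,"rx":0.053,"ry":0,"rz":0.044,"hand":-0.3},{"x":-0.3,"y":10,"z":0.5,"rx":0.066,"ry":0,"rz":0.055,"hand":-0.3}]'
python3 -m handwheel '[{"x":0,"y":2,"z":0,"rx":0.013,"ry":0,"rz":0.011,"hand":-0.3},{"x":0,"y":4,"z":0,"rx":0.026,"ry":0,"rz":0.022,"hand":-0.3},{"x":0,"y":6,"z":0.4,"rx":0.04,"ry":0,"rz":0.033,"hand":-0.3},{"x":-0.2,"y":8,"z":0.5,"rx":0.053,"ry":0,"rz":0.044,"hand":-0.3},{"x":-0.3,"y":10,"z":0.5,"rx":0.066,"ry":0,"rz":0.055,"hand":-0.3}]'
sed -i 's/("r1",g,-.02),//' c6.py; python3 c6.py | head -5
```

```text
t: 12.93
position: [0.4431, 0.0412, 0.3795]
tool_rot: [0.422, -0.029, 0.906, 0.014]
contact_force: [1.1, -1.1, -3.9]
finger_gap: 0.0488
t: 13.35
position: [0.4431, 0.0512, 0.3794]
tool_rot: [0.422, 0.01, 0.907, -0.004]
contact_force: [-0.3, 0.4, -3.6]
finger_gap: 0.0486
[-0.71  0.01  0.36  2.43  2.01  0.31 -0.71]
grasp store [-0.11927156  0.04206926  0.27980103] world [0.56145043 0.0486421  0.27980103]
xyz [-1.  21.   1.4] rot [ 0.136 -0.001  0.114] | mm 21.0 deg 10.0 tcp [0.445 0.072 0.379]
r2 0.0 [-0.79  0.05  0.33  2.39  1.65  0.48 -0.57] 0.18
xyz [-38.9   3.9 -39.5] rot [ 0.038 -0.     0.032] | mm 56.0 deg 3.0 tcp [0.441 0.077 0.434]
```

Good match. Next come the r2 turn, the lift and s1.

```bash
python3 -m handwheel '[{"x":0,"y":4,"z":0,"rx":0.027,"ry":0,"rz":0.023,"hand":-0.3},{"x":0,"y":8.5,"z":0.3,"rx":0.054,"ry":0,"rz":0.046,"hand":-0.3},{"x":-0.3,"y":13,"z":0.6,"rx":0.082,"ry":0,"rz":0.068,"hand":-0.3},{"x":-0.6,"y":17,"z":1,"rx":0.109,"ry":0,"rz":0.091,"hand":-0.3},{"x":-1,"y":21,"z":1.4,"rx":0.136,"ry":0,"rz":0.114,"hand":-0.3}]'
python3 -m handwheel '[{"x":-8,"y":1,"z":-8,"rx":0.008,"ry":0,"rz":0.006,"hand":-0.3},{"x":-16,"y":2,"z":-16,"rx":0.015,"ry":0,"rz":0.013,"hand":-0.3},{"x":-24,"y":2.5,"z":-24,"rx":0.023,"ry":0,"rz":0.019,"hand":-0.3},{"x":-32,"y":3,"z":-32,"rx":0.03,"ry":0,"rz":0.026,"hand":-0.3},{"x":-39,"y":4,"z":-39.5,"rx":0.038,"ry":0,"rz":0.032,"hand":-0.3}]'
sed -i 's/("r2",g.*),("s1"/("s1"/' c6.py; python3 c6.py
```

```text
t: 13.77
position: [0.4452, 0.0723, 0.3793]
tool_rot: [0.42, 0.091, 0.902, -0.042]
contact_force: [0.2, 0.4, -2.9]
finger_gap: 0.0486
t: 14.18
position: [0.4408, 0.0769, 0.4352]
tool_rot: [0.418, 0.113, 0.9, -0.052]
contact_force: [-0.5, 0.4, -2.9]
finger_gap: 0.0485
[-0.84 -0.05  0.3   2.3   1.3   0.61 -0.24]
grasp store [-0.12531286  0.0419121   0.33548926] world [0.55549319 0.04762557 0.33548926]
xyz [ 23.1  64.2 -26.3] rot [-0.076 -0.002 -0.065] | mm 73.0 deg 6.0 tcp [0.423 0.148 0.434]
s1 0.0 [-0.92 -0.03  0.21  2.28  1.27  0.65 -0.27] 0.29
xyz [ 19.2  83.7 -15.1] rot [-0.153  0.    -0.129] | mm 87.0 deg 11.0 tcp [0.412 0.234 0.429]
s2 0.0 [-0.99  0.02  0.14  2.24  1.3   0.6  -0.27] 0.33
xyz [20.2 77.1  7. ] rot [-0.153  0.    -0.129] | mm 80.0 deg 11.0 tcp [0.4   0.311 0.409]
s3 0.0 [-1.04  0.11  0.1   2.22  1.43  0.51 -0.34] 0.35
xyz [75.2 58.5 81.5] rot [-0.115  0.    -0.096] | mm 125.0 deg 9.0 tcp [0.399 0.371 0.299]
t0 0.0 [-0.89  0.37 -0.13  2.25  2.03  0.55 -0.91] 0.32
xyz [46.  -0.  38.6] rot [0. 0. 0.] | mm 60.0 deg 0.0 tcp [0.399 0.371 0.239]
t 0.0 [-0.84  0.5  -0.21  2.29  2.21  0.68 -1.11] 0.28
```

```bash
python3 -m handwheel '[{"x":4.6,"y":13,"z":-5,"rx":-0.015,"ry":0,"rz":-0.013,"hand":-0.3},{"x":9.2,"y":26,"z":-10.5,"rx":-0.03,"ry":0,"rz":-0.026,"hand":-0.3},{"x":14,"y":38.5,"z":-16,"rx":-0.046,"ry":0,"rz":-0.039,"hand":-0.3},{"x":18.5,"y":51,"z":-21,"rx":-0.061,"ry":-0.001,"rz":-0.052,"hand":-0.3},{"x":23,"y":64,"z":-26,"rx":-0.076,"ry":-0.002,"rz":-0.065,"hand":-0.3}]'
python3 -m handwheel '[{"x":4,"y":17,"z":-3,"rx":-0.03,"ry":0,"rz":-0.026,"hand":-0.3},{"x":7.6,"y":33.5,"z":-6,"rx":-0.061,"ry":0,"rz":-0.052,"hand":-0.3},{"x":11.5,"y":50,"z":-9,"rx":-0.092,"ry":0,"rz":-0.077,"hand":-0.3},{"x":15.4,"y":67,"z":-12,"rx":-0.122,"ry":0,"rz":-0.103,"hand":-0.3},{"x":19.2,"y":83.7,"z":-15,"rx":-0.153,"ry":0,"rz":-0.129,"hand":-0.3}]'
python3 -m handwheel '[{"x":4,"y":15.5,"z":1.4,"rx":-0.03,"ry":0,"rz":-0.026,"hand":-0.3},{"x":8,"y":31,"z":3,"rx":-0.061,"ry":0,"rz":-0.052,"hand":-0.3},{"x":12,"y":46,"z":4.2,"rx":-0.092,"ry":0,"rz":-0.077,"hand":-0.3},{"x":16,"y":62,"z":5.6,"rx":-0.122,"ry":0,"rz":-0.103,"hand":-0.3},{"x":20,"y":77,"z":7,"rx":-0.153,"ry":0,"rz":-0.129,"hand":-0.3}]'
sed -i 's/("s1",.*("t0"/("t0"/' c6.py; python3 c6.py
python3 - <<'E'
from h import *
a=cam("scene")[0][250:400,160:400,::-1]; b=cam("wrist")[0][:,:,::-1]
cv2.imwrite("pics/v1.png",np.vstack([cv2.resize(a,(480,300)),cv2.resize(b,(480,300))]))
E
```

```text
t: 14.6
position: [0.4222, 0.1492, 0.433]
tool_rot: [0.421, 0.065, 0.904, -0.031]
contact_force: [-0.5, 0.5, -4.5]
finger_gap: 0.0489
t: 15.02
position: [0.4113, 0.2359, 0.4281]
tool_rot: [0.422, -0.026, 0.906, 0.011]
contact_force: [0.3, 0.5, -4.0]
finger_gap: 0.0485
t: 15.43
position: [0.3997, 0.3119, 0.4077]
tool_rot: [0.419, -0.116, 0.899, 0.053]
contact_force: [0.3, -0.0, -3.9]
finger_gap: 0.0485
[-1.05  0.11  0.09  2.22  1.44  0.51 -0.35]
grasp store [-0.12413735  0.33892255  0.30814859] world [0.51432882 0.34177193 0.30814859]
xyz [73.4 57.3 80.8] rot [-0.111 -0.001 -0.091] | mm 123.0 deg 8.0 tcp [0.399 0.371 0.299]
t0 0.0 [-0.89  0.36 -0.13  2.25  2.03  0.55 -0.91] 0.32
xyz [46.  -0.  38.6] rot [0. 0. 0.] | mm 60.0 deg 0.0 tcp [0.399 0.371 0.239]
t 0.0 [-0.84  0.5  -0.21  2.29  2.21  0.68 -1.12] 0.28
```

View pics/v1.png

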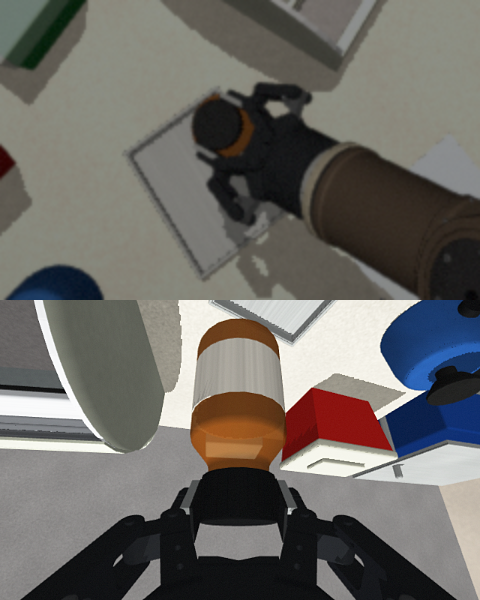

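The bottle is upright in the grip and over the tray's near-store edge (tray centre at about (205,180) in the upper pane). Going above the tray centre and then down in steps.

```bash
python3 -m handwheel '[{"x":14,"y":11,"z":15,"rx":-0.022,"ry":0,"rz":-0.018,"hand":-0.3},{"x":28,"y":22,"z":30,"rx":-0.044,"ry":0,"rz":-0.036,"hand":-0.3},{"x":43,"y":34,"z":46,"rx":-0.066,"ry":0,"rz":-0.055,"hand":-0.3},{"x":58,"y":46,"z":63,"rx":-0.09,"ry":0,"rz":-0.073,"hand":-0.3},{"x":72,"y":57,"z":78,"rx":-0.111,"ry":-0.001,"rz":-0.091,"hand":-0.3}]'
cat > c7.py <<'E'
from c4 import *
h=.4; s=(T,rot(o["tool_rot"])); print("F",np.round(o["contact_force"],1),"gap",o["finger_gap"],"bottle est",g+.007*np.array([np.cos(h),np.sin(h),0]))
for z in(.15,.14,.134): s=plan([.5025,.415,z],50,h,-90,s)
E
python3 c7.py
```

```text
t: 15.95
position: [0.3986, 0.3697, 0.3014]
tool_rot: [0.414, -0.18, 0.889, 0.084]
contact_force: [0.6, -0.1, -3.5]
finger_gap: 0.0486
[-1.01  0.35  0.01  2.27  2.05  0.51 -0.96]
grasp store [-0.12023867  0.41317297  0.20187108] world [0.50760605 0.41582009 0.20187108]
F [ 0.6 -0.1 -3.5] gap 0.04857184909193473 bottle est [0.51405347 0.41854601 0.20187108]
xyz [43.1  1.2 29.5] rot [-0.    -0.001 -0.001] | mm 52.0 deg 0.0 tcp [0.393 0.369 0.249]
xyz [ 7.7 -0.   6.4] rot [0. 0. 0.] | mm 10.0 deg 0.0 tcp [0.393 0.369 0.239]
xyz [ 4.6 -0.   3.9] rot [0. 0. 0.] | mm 6.0 deg 0.0 tcp [0.393 0.369 0.233]
```

```bash
python3 -m handwheel '[{"x":10,"y":0,"z":7,"rx":0,"ry":0,"rz":0,"hand":-0.3},{"x":20,"y":0.5,"z":13.5,"rx":0,"ry":0,"rz":0,"hand":-0.3},{"x":30,"y":1,"z":20.5,"rx":0,"ry":0,"rz":0,"hand":-0.3},{"x":38,"y":1,"z":26,"rx":0,"ry":0,"rz":0,"hand":-0.3},{"x":43,"y":1,"z":29.5,"rx":0,"ry":0,"rz":0,"hand":-0.3}]'
python3 -m handwheel '[{"x":2,"y":0,"z":1.6,"rx":0,"ry":0,"rz":0,"hand":-0.3},{"x":4,"y":0,"z":3.2,"rx":0,"ry":0,"rz":0,"hand":-0.3},{"x":6,"y":0,"z":4.8,"rx":0,"ry":0,"rz":0,"hand":-0.3},{"x":7.7,"y":0,"z":6.4,"rx":0,"ry":0,"rz":0,"hand":-0.3},{"x":7.7,"y":0,"z":6.4,"rx":0,"ry":0,"rz":0,"hand":-0.3}]'
python3 c7.py
```

```text
t: 16.37
position: [0.3937, 0.3678, 0.2496]
tool_rot: [0.413, -0.179, 0.889, 0.083]
contact_force: [0.6, -0.2, -3.9]
finger_gap: 0.0487
t: 16.78
position: [0.394, 0.3678, 0.2412]
tool_rot: [0.415, -0.178, 0.888, 0.083]
contact_force: [-0.3, 0.9, -3.8]
finger_gap: 0.0488
[-0.95  0.48 -0.08  2.32  2.24  0.64 -1.18]
grasp store [-0.12476979  0.41154565  0.14179298] world [0.50335309 0.41356363 0.14179298]
F [-0.3  0.9 -3.8] gap 0.04878341690264064 bottle est [0.50980051 0.41628956 0.14179298]
xyz [-6.2  1.2 -5.4] rot [-0.003  0.001 -0.003] | mm 8.0 deg 0.0 tcp [0.393 0.369 0.249]
xyz [ 7.7 -0.   6.4] rot [0. 0. 0.] | mm 10.0 deg 0.0 tcp [0.393 0.369 0.239]
xyz [ 4.6 -0.   3.9] rot [0. 0. 0.] | mm 6.0 deg 0.0 tcp [0.393 0.369 0.233]
```

```bash
python3 -m handwheel '[{"x":0.9,"y":0,"z":0.8,"rx":0,"ry":0,"rz":0,"hand":-0.3},{"x":1.8,"y":0,"z":1.5,"rx":0,"ry":0,"rz":0,"hand":-0.3},{"x":2.8,"y":0,"z":2.3,"rx":0,"ry":0,"rz":0,"hand":-0.3},{"x":3.8,"y":0,"z":3.2,"rx":0,"ry":0,"rz":0,"hand":-0.3},{"x":4.6,"y":0,"z":3.9,"rx":0,"ry":0,"rz":0,"hand":-0.3}]'
python3 -m handwheel '[{"x":0.4,"y":0,"z":0.3,"rx":0,"ry":0,"rz":0,"hand":-0.3},{"x":0.7,"y":0,"z":0.6,"rx":0,"ry":0,"rz":0,"hand":-0.3},{"x":1,"y":0,"z":0.9,"rx":0,"ry":0,"rz":0,"hand":-0.3},{"x":1.2,"y":0,"z":1,"rx":0,"ry":0,"rz":0,"hand":-0.3},{"x":1.2,"y":0,"z":1,"rx":0,"ry":0,"rz":0,"hand":-0.3}]'
```

```text
t: 17.2
position: [0.3939, 0.3678, 0.2351]
tool_rot: [0.415, -0.178, 0.888, 0.083]
contact_force: [0.4, 0.1, -3.6]
finger_gap: 0.0486
t: 17.62
position: [0.394, 0.3678, 0.2336]
tool_rot: [0.415, -0.178, 0.889, 0.083]
contact_force: [0.2, -0.2, -3.4]
finger_gap: 0.0483
```

Not in contact yet (still carrying about 3.5 N). I'll continue in small steps.

```bash
python3 -m handwheel '[{"x":0.3,"y":0,"z":0.25,"rx":0,"ry":0,"rz":0,"hand":-0.3},{"x":0.6,"y":0,"z":0.5,"rx":0,"ry":0,"rz":0,"hand":-0.3},{"x":0.8,"y":0,"z":0.7,"rx":0,"ry":0,"rz":0,"hand":-0.3},{"x":0.8,"y":0,"z":0.7,"rx":0,"ry":0,"rz":0,"hand":-0.3},{"x":0.8,"y":0,"z":0.7,"rx":0,"ry":0,"rz":0,"hand":-0.3}]'
python3 -m handwheel '[{"x":0.3,"y":0,"z":0.25,"rx":0,"ry":0,"rz":0,"hand":-0.3},{"x":0.6,"y":0,"z":0.5,"rx":0,"ry":0,"rz":0,"hand":-0.3},{"x":0.8,"y":0,"z":0.7,"rx":0,"ry":0,"rz":0,"hand":-0.3},{"x":0.8,"y":0,"z":0.7,"rx":0,"ry":0,"rz":0,"hand":-0.3},{"x":0.8,"y":0,"z":0.7,"rx":0,"ry":0,"rz":0,"hand":-0.3}]'
```

```text
t: 18.03
position: [0.3942, 0.3679, 0.2329]
tool_rot: [0.415, -0.178, 0.888, 0.083]
contact_force: [-0.9, -0.8, 2.4]
finger_gap: 0.0488
t: 18.45
position: [0.3946, 0.3681, 0.2327]
tool_rot: [0.416, -0.178, 0.888, 0.084]
contact_force: [-3.9, -3.4, 9.8]
finger_gap: 0.0488
```

Set down (about 10 N). I'll ease back 1 mm, open, and withdraw along the tool axis.

```bash
python3 -m handwheel '[{"x":-0.8,"y":0,"z":-0.6,"rx":0,"ry":0,"rz":0,"hand":-0.3},{"x":-0.8,"y":0,"z":-0.6,"rx":0,"ry":0,"rz":0,"hand":0.25},{"x":-0.8,"y":0,"z":-0.6,"rx":0,"ry":0,"rz":0,"hand":0.5},{"x":-0.8,"y":0,"z":-0.6,"rx":0,"ry":0,"rz":0,"hand":1},{"x":-0.8,"y":0,"z":-0.6,"rx":0,"ry":0,"rz":0,"hand":1}]'
python3 -m handwheel '[{"x":0,"y":0,"z":0,"rx":0,"ry":0,"rz":0,"hand":1},{"x":0,"y":0,"z":0,"rx":0,"ry":0,"rz":0,"hand":1},{"x":0,"y":0,"z":-10,"rx":0,"ry":0,"rz":0,"hand":1},{"x":0,"y":0,"z":-25,"rx":0,"ry":0,"rz":0,"hand":1},{"x":0,"y":0,"z":-40,"rx":0,"ry":0,"rz":0,"hand":1}]'
python3 -m handwheel '[{"x":-5,"y":0,"z":-15,"rx":0,"ry":0,"rz":0,"hand":1},{"x":-15,"y":0,"z":-30,"rx":0,"ry":0,"rz":0,"hand":1},{"x":-25,"y":0,"z":-50,"rx":0,"ry":0,"rz":0,"hand":1},{"x":-35,"y":0,"z":-70,"rx":0,"ry":0,"rz":0,"hand":1},{"x":-40,"y":0,"z":-80,"rx":0,"ry":0,"rz":0,"hand":1}]'
python3 - <<'E'
from h import *
C=cam("scene"); a=C[0][:,:,::-1]; b=cam("top")[0][:,:,::-1]
print(proj(C,[.509,.417,.145]),proj(C,[.509,.417,.003]))
cv2.imwrite("pics/v2.png",np.vstack([cv2.resize(a[80:390,180:420],(465,300) if 0 else (480,620))[:, :],])[:600] if 0 else np.hstack([cv2.resize(a[90:390,190:400],(406,580)),cv2.resize(b[100:300,140:275],(392,580))]))
E
```

```text
t: 18.87
position: [0.394, 0.3679, 0.2324]
tool_rot: [0.415, -0.178, 0.888, 0.083]
contact_force: [0.1, 0.0, 0.3]
finger_gap: 0.0847
t: 19.28
position: [0.3651, 0.3555, 0.2584]
tool_rot: [0.414, -0.178, 0.889, 0.083]
contact_force: [-0.3, -0.1, -0.1]
finger_gap: 0.0853
t: 19.7
position: [0.3317, 0.3418, 0.3423]
tool_rot: [0.415, -0.178, 0.888, 0.084]
contact_force: [0.1, 0.0, -0.0]
finger_gap: 0.0855
[258.59684471 341.285938  ] [266.17891214 339.16214014]
```

View pics/v2.png

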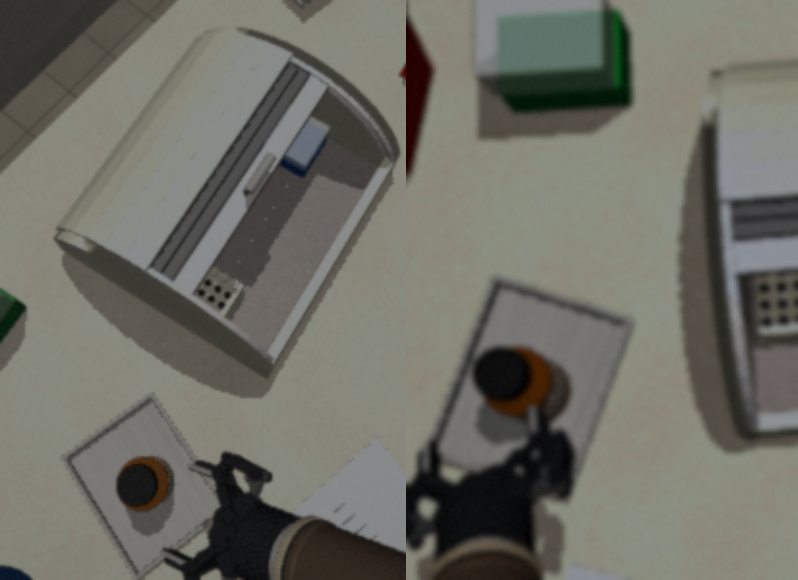

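The bottle stands upright near the middle of the tray: its cap is at (137,486) in the left pane, about pixel (261,341), against (259,341) predicted. The shutter is up, the tip box and rack are in place, and the gripper is clear. Handing in.

```bash
python3 -c "
from workcell import env
print(env.get_obs()['contact_force']); print(env.sign_off())"
```

```text
[0.12075994 0.6040062  0.13091551]
the job is handed in; nothing more can be done
None
```

The shutter is right up and staying open, the bottle is standing in the tray, and I handed the job in at about 20 s. Sign-off reports no verdict, so this rests on my own checks.

**What I did:** I gripped the bow handle and ran the shutter up its arc until it pressed on its stop (about 28 N), then let go, and it stayed open. I took the bottle by its cap, brought it forwards under the rail, lifted it, and swung it over the cheek to the tray. I lowered it in small steps until it touched down at about 10 N, then opened the gripper and withdrew.

**Last checks:**
- **Bottle:** the final pictures show it upright near the middle of the tray. The cap is within about 2 px (some 5 mm) of where a bottle standing at the tray's centre should appear.
- **Shutter and stock:** the shutter is still up, and the tip box and tube rack look where they were. I judged this by eye, without measuring their positions.
- **Arm:** the gripper is clear of everything, with contact force at noise level.

**Disagreements:**
- The tool stopped about 8 mm short of its target on the handle because of joint limits, but the grip held.
- My first sideways position for the bottle was about 4 mm off once I looked from close up, so I corrected it before closing the gripper.

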